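Load the de-dusting box

TASK

Load the suction box: first pass every loose aluminium foot in through the port in its sloping front without touching the port's rubber rim; then pick up the pin tray by its bar, turn it so that the pins lie along the narrow slot in the roof and tip all of them in through it. Set the empty tray back flat on the middle of its mat and last of all throw the switch lever fully over to the far side. Leave everything else on the table where it is.

Things in the scene. Friction and masses are not known exactly. Their poses are not given: they have to be found in the camera images.
- box: fixed white suction box, clear roof and rear: x -150..+200, y -130..+130, 220 tall; origin at table level, x away from its front. Front: upright wall 98 high, then a wall rising at 0.61 rad to the roof edge (x 24), with the port in it. Inside, a chute below the port drops at 0.72 rad from x -100, z 105 to the floor (z 12) at x 7. Closed but for the port and the roof slot; walls 5 thick
- port_rim: the black rubber rim (14 thick, bars 12 wide) round the rectangular port in the sloping wall. Origin at the middle of the opening, half-way through the wall (x -63, z 159 in the box's frame). Its z axis points straight into the box (forward and down, 0.61 rad off vertical), x down the slope, y along the port's width. Clear opening 160 along y, 105 along x
- slot (a point): centre of the slot in the box's flat roof, at the roof's top face (x 69, y 0, z 220 in the box's frame); axes as the box. The slot is 38 wide (x) and 156 long (y). An upright metal stop plate, 4 thick, 170 long, 30 above the roof, stands along the slot's near (-x) edge, its face at 19 from the slot's centre
- foot1_mid (a point): a turned aluminium furniture foot: round base flange 64 dia x 10 thick, then a plain round stem 32 dia up to the top, 85 tall overall, 0.22 kg; stands upright on its flange at the start. The point is on its axis, half-way up (42.5 above the underside); z runs along the stem from flange to top. May be absent
- foot2_mid (a point): a turned aluminium furniture foot: round base flange 64 dia x 10 thick, then a plain round stem 32 dia up to the top, 85 tall overall, 0.22 kg; stands upright on its flange at the start. The point is on its axis, half-way up (42.5 above the underside); z runs along the stem from flange to top. May be absent
- foot3_mid (a point): a turned aluminium furniture foot: round base flange 64 dia x 10 thick, then a plain round stem 32 dia up to the top, 85 tall overall, 0.22 kg; stands upright on its flange at the start. The point is on its axis, half-way up (42.5 above the underside); z runs along the stem from flange to top. May be absent
- foot4_mid (a point): a turned aluminium furniture foot: round base flange 64 dia x 10 thick, then a plain round stem 32 dia up to the top, 85 tall overall, 0.22 kg; stands upright on its flange at the start. The point is on its axis, half-way up (42.5 above the underside); z runs along the stem from flange to top. May be absent
- tray_grip (a point): middle of the wooden carrying bar of the steel pin tray, 75 above the tray's underside. Bar 16 x 16, 154 long along the tray's y, on two uprights at the end walls. Tray 150 long (y), 91 wide, floor 4 thick, end walls at y +-71..75, back wall at x 39..43, 30 high; the open pouring side is -x. 0.30 kg empty; z is up when it is level
- tray_lip (a point): middle of the edge of the tray's pouring lip: 48 to the -x side of the bar's middle, 61 below it. A ramp rises to it at 0.4 rad from x -21 on the floor. Pins roll out over it once the tray is tipped about its y, -x side down, by more than 0.4 rad; 0.85 rad empties it. Axes as the tray
- mat: the fixed thin black rubber mat on which the tray stands at the start, 140 (x) x 200 (y) x 3 thick; origin in the middle of its underside. The tray's axes are nearly parallel to the mat's at the start
- pin1_mid (a point): a plain round aluminium pin, 12 dia x 110 long, 34 g, lying lengthwise (along the tray's y) in the tray at the start. The point is its centre; its y axis runs along its length. May be absent
- pin2_mid (a point): a plain round aluminium pin, 12 dia x 110 long, 34 g, lying lengthwise (along the tray's y) in the tray at the start. The point is its centre; its y axis runs along its length. May be absent
- pin3_mid (a point): a plain round aluminium pin, 12 dia x 110 long, 34 g, lying lengthwise (along the tray's y) in the tray at the start. The point is its centre; its y axis runs along its length. May be absent
- pin4_mid (a point): a plain round aluminium pin, 12 dia x 110 long, 34 g, lying lengthwise (along the tray's y) in the tray at the start. The point is its centre; its y axis runs along its length. May be absent
- switch (a joint): the suction switch lever: 0 = off, leaning towards its own -x (the robot's side), 1.0 rad = fully over to +x; light (about 1 N at the knob), stays where it is left
- switch_tip (a point): centre of the round black knob (26 dia) at the end of the lever. Lever 90 long from a pivot 22 above the table, in the middle of the base block; the knob is thus 43 to the -x side of the pivot at 0 and 43 to the +x side at 1.0, 101 high at both ends and 112 half-way
- switch_base: the fixed base block of the switch, 70 (x) x 50 (y) x 25 high; origin in the middle of its underside, the lever swings in its x-z plane towards +x
- sander: bystander: orbital sander standing on its pad, pad 124 dia, about 110 tall, handle towards its x
- tape: bystander: roll of yellow masking tape lying flat, 104 dia, 25 tall
- sandblock: bystander: sanding block 110 x 65 x 40
- discbox: bystander: cardboard box of sanding discs 140 x 140 x 54
- brush: bystander: dusting brush 200 long lying flat
- jar: bystander: glass jar 72 dia, 100 tall

How it is judged:
By the outcome, as a careful person would: the job done as asked, in the order asked, and still so for the second after the job is handed in, with the robot touching nothing.
Of foot1, foot2, foot3, foot4 only 3 to 4 are there at a start; the rules pass over those that are not, and their reading is None.
Of pin1, pin2, pin3, pin4 only 2 to 4 are there at a start; the rules pass over those that are not, and their reading is None.
At some moment in a run one of foot1, foot2, foot3, foot4 may be knocked a few centimetres aside while the robot is not near it.
It also fails if it takes over 210 s, if anything falls off the work surface, if the arm or the gripper's body presses on something with over 40 N, if the wrist force passes 120 N, or if a joint passes its speed limit or range.

ROBOT

A 7-joint arm with a two-finger parallel gripper is mounted at the origin on the work surface. World frame = base frame: x ahead of the robot, y to its left, z up, the work surface at z = 0. Lengths are in m, angles in rad, forces in N, time in s.
With the tool pointing down it reaches from about 0.425 to 0.825 m from the base axis. Payload 3.6 kg.
Tool frame: the origin (TCP) lies midway between the tips of the shut fingers; the grasp point (between the pads) lies 19 mm behind it; z points along the fingers, x is the direction in which the jaws open and shut, and the axes are right-handed (so a half turn about z gives the same grasp; the last joint's range is limited). The gripper opens to 85 mm and grips with 20 to 120 N. Pads are 22 mm wide; open, the fingers measure 114 mm over their backs; the gripper's body (76 mm by 85 mm) begins 54 mm behind the grasp point. The pads swing forward as they close: fully open they stand 13 mm farther back than shut.
Start: joints at [-1.375, 0.615, -0.013, 1.423, 0.008, 1.103, -0.04], TCP at [0.143, 0.634, 0.231] pointing down, gripper open.
Joint ranges: [-3.12, 3.12], [-0.3, 2.06], [-1.34, 1.32], [0.26, 2.42], [-1.36, 4.5], [0.01, 1.98], [-2.84, 2.84]. Speed limits (rad/s): [2.79, 2.79, 3.14, 3.14, 3.14, 3.14, 3.14].

INTERFACE

Orientations are given as a rotation vector (axis times angle).
In Python, from workcell import observe, get_image, camera_params, finish_job gives the robot as it stands.
- The arm moves only by the tool step_arm, never from a script. Its argument "series" is a list that holds one entry, the list of rows, each a list of 7 numbers: the turn, a rotation vector about the tool's x, y, z in units of 6 degrees (1.0 is 6 degrees), then the shift along the tool's x, y, z in mm, then the gripper's target within -1 to 1 (shut at 1, half-way at 0, fully open at -1). A call has 1 to 12 rows; each row shifts and turns the commanded pose from where the row before left it, along the tool's axes as they then stand; what a row does not reach is not made up. A row lasts 1/12 s, in which the tool goes at most 41.7 mm and 7.16 degrees, less where a joint would pass 70% of its speed; a pose out of reach is approached as far as the arm can. A call with a gripper value outside its range is refused whole. The fingers move at their own pace and stop on an object; "grip_force" is the grip in N (left out, the last holds). Time passes only in rows, so rows that do not move let the fingers close. It gives the time, the measured TCP pose, the force and the opening at its end, in the units of the state.
- observe(): the state, without advancing time (a new reading comes with each control period).
- get_image(name): name is "scene" or "top" or "wrist"; returns the picture (384x512x3 uint8, blue, green, red); there is no depth.
- camera_params(name): a dict with "fx", "fy", "cx", "cy" (pixels), "dist_coeffs" ([k1, k2, p1, p2, k3] as OpenCV has them; the pictures are not rectified), "cam_to_world" (4x4, takes a point from camera to world coordinates). Camera axes: x right, y down, z forward; pixel columns grow to the right and rows downward; lengths in m; the calibration is good to about 2 mm. A picture is of the moment at which its call begins: read the wrist's pose just before it. camera_params takes no time and is no camera call; for the wrist camera it gives the pose at the moment of the call.
- finish_job(): hands the job in, once; it reports no verdict.
The state is a dict: "time": time; "q": joint angles; "qd": joint speeds; "tau": joint torques, N m; "position": TCP position; "ee_rot": TCP orientation; "wrist_force": force on the tool from outside, world axes, zero at the start; "torque": the same for the moment, N m; "width": finger opening in m.
Only numpy, scipy, OpenCV 4.12 (cv2) and the standard library are available. Lean on these libraries where they do the work, as an engineer would, in place of code of your own. Each camera call takes 0.05 s, during which the arm holds its last target. There are 200 camera calls.

## Working session

There is one attempt and no reset: what is moved stays moved. The work goes in short steps, Python scripts to look and compute and a tool call to move; the robot and the scene stay as the last step left them, time stands still between calls to the robot, and variables do not carry over. Pictures are saved under pics/ and viewed, about 12 in all and at most 16, crops included, and the job is handed in when it is done.

Besides the shell and the picture viewer there is one more tool, called after "Emit:" by a JSON object that holds its "api" and its "payload", one argument or row to a line. step_arm: Moves the arm, as the interface text tells. Its arguments: {"type":"object","properties":{"series":{"type":"array"},"grip_force":{"type":"number"}},"required":["series"]}

```bash
ls; mkdir -p pics; python3 - <<'E'
from workcell import *
import cv2,numpy as np
s=observe();print(s)
for n in("scene","top"):
    im=get_image(n);cv2.imwrite(f"pics/{n}0.png",cv2.resize(im,(800,600)));cv2.imwrite(f"pics/raw_{n}0.png",im)
    p=camera_params(n);print(n,p)
print(camera_params("wrist"))
E
```

```text
pics
{'time': 0.0, 'q': array([-1.37553027,  0.61591963, -0.01263945,  1.42495137,  0.00808339,
        1.10339656, -0.04035486]), 'qd': array([ 0.00201399, -0.00167718,  0.00215506,  0.0003924 ,  0.00041005,
       -0.00116169,  0.00118238]), 'tau': array([-3.43513038e-04, -4.69216919e+01,  2.59338543e-01, -1.71036261e+01,
        9.96466842e-03,  9.67235479e-03, -1.12584416e-06]), 'position': array([0.14277091, 0.63331813, 0.23012043]), 'ee_rot': array([ 2.45220523,  1.96110428, -0.00320829]), 'wrist_force': array([-0.25004104,  0.64456491,  0.66744552]), 'torque': array([-0.02666741, -0.01920598,  0.02506977]), 'width': 0.0856353604595273}
scene {'fx': 423.06100489991877, 'fy': 423.06100489991877, 'cx': 257.3870835466702, 'cy': 188.14845651200392, 'dist_coeffs': array([0.02985541, 0.        , 0.        , 0.        , 0.        ]), 'cam_to_world': array([[ 0.39733429,  0.70012201, -0.59325765,  1.42314601],
       [ 0.91766769, -0.30074983,  0.25968357, -0.38986465],
       [ 0.00338804, -0.64759456, -0.76197756,  1.27509025],
       [ 0.        ,  0.        ,  0.        ,  1.      
[... 206 characters left out ...]
array([[ 0.02335246, -0.99633493,  0.08228835,  0.39781536],
       [-0.99956977, -0.02473069, -0.01576941,  0.017051  ],
       [ 0.01774666, -0.08188469, -0.9964838 ,  1.49553675],
       [ 0.        ,  0.        ,  0.        ,  1.        ]])}
{'fx': 292.92827976659527, 'fy': 292.92827976659527, 'cx': 255.46467111277755, 'cy': 192.2866051188123, 'dist_coeffs': array([-0.02332838,  0.        ,  0.        ,  0.        ,  0.        ]), 'cam_to_world': array([[ 0.21968863,  0.93313291,  0.28460478,  0.07017936],
       [ 0.97556762, -0.20948226, -0.06621928,  0.65005218],
       [-0.00217174,  0.29219884, -0.95635512,  0.37361788],
       [ 0.        ,  0.        ,  0.        ,  1.        ]])}
```

View pics/scene0.png

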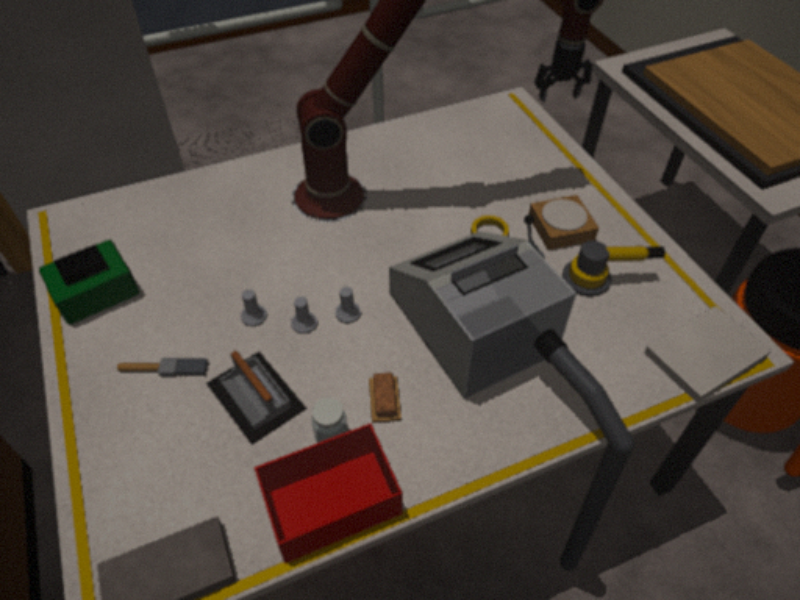

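View pics/top0.png

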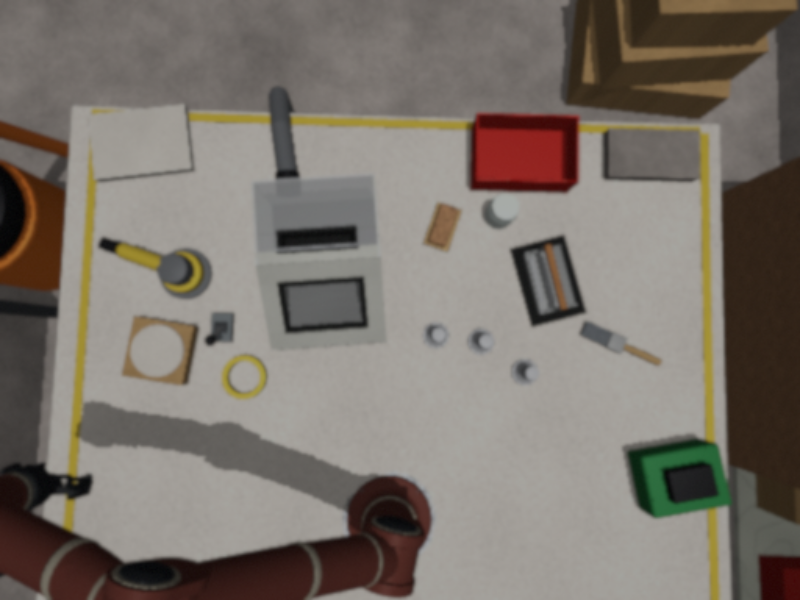

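Three feet can be seen (a fourth would have to be hidden). The box is left of centre with the port facing the robot, the tray is to the right, and the switch is at about (220,327) in the top view. Next: helpers and rough positions.

```bash
cat > h.py <<'E'
import numpy as np,cv2
from workcell import *
from scipy.spatial.transform import Rotation as Ro
def KD(p):
    return np.array([[p['fx'],0,p['cx']],[0,p['fy'],p['cy']],[0,0,1]]),np.array(p['dist_coeffs'])
def proj(P,p):
    K,D=KD(p);T=np.linalg.inv(p['cam_to_world'])
    return cv2.projectPoints(np.atleast_2d(np.asarray(P,float)),cv2.Rodrigues(T[:3,:3])[0],T[:3,3],K,D)[0][:,0]
def ray(uv,p):
    K,D=KD(p);n=cv2.undistortPoints(np.asarray(uv,float).reshape(-1,1,2),K,D)[:,0]
    d=np.c_[n,np.ones(len(n))]@p['cam_to_world'][:3,:3].T
    return p['cam_to_world'][:3,3],d
def onz(uv,z,p):
    o,d=ray(uv,p);return o+d*((z-o[2])/d[:,2])[:,None]
def plan(Rt,pt,g,n=None,s0=None,vmax=38,wmax=6.4,show=True):
    """rows from start pose to target (Rt Rotation, pt m); returns rows"""
    if s0 is None:
        s=observe();R,p=Ro.from_rotvec(s['ee_rot']),np.array(s['position'])
    else: R,p=s0
    w=(R.inv()*Rt).as_rotvec();d=(np.array(pt)-p)*1e3
    if n is None:n=int(max(1,np.ceil(np.linalg.norm(d)/vmax),np.ceil(np.degrees(np.linalg.norm(w))/wmax)))
    rows=[]
    for k in range(n):
        R1=Rt if k==n-1 else R*Ro.from_rotvec(w/n)
        rem=(np.array(pt)-p)*1e3/(n-k)
        sh=np.round(R.inv().apply(rem),1); tu=np.round(np.degrees((R.inv()*R1).as_rotvec())/6,3)
        rows.append([*[float(x)+0 for x in tu],*[float(x)+0 for x in sh],g])
        p=p+R.apply(sh)/1e3; R=R*Ro.from_rotvec(np.radians(tu*6))
    if show:
        i=0
        while i<len(rows):
            print(str(rows[i:i+12]).replace(' ',''));i+=12
    return rows,(R,p)
def snap(n,f,crop=None,gain=1.0):
    p=camera_params(n);im=get_image(n);cv2.imwrite(f"pics/raw_{f}.png",im)
    np.save(f"pics/{f}.npy",np.array([p],dtype=object),allow_pickle=True)
    o=cv2.resize(im,(800,600),interpolation=cv2.INTER_CUBIC);o=np.clip(o*gain,0,255).astype(np.uint8);cv2.imwrite(f"pics/{f}.png",o);return im,p
def tooldown(yaw,tilt=0,head=0):
    """tool with jaw x at world yaw; tilt forward along heading"""
    R=Ro.from_euler('z',yaw)*Ro.from_euler('x',np.pi)
    ax=np.array([-np.sin(head),np.cos(head),0])
    return Ro.from_rotvec(-ax*tilt)*R
E
python3 - <<'E'
from h import *
p=camera_params("top")
s=512/800
def q(name,u,v,z): print(name,onz([[u*s,v*s]],z,p).round(3)[0])
for n,u,v,z in [("f1",437,333,.085),("f2",483,340,.085),("f3",526,371,.085),("roofFL",257,261,.22),("roofFR",381,257,.22),("roofBL",253,183,.22),("roofBR",375,177,.22),("frontL",272,348,.098),("frontR",385,343,.098),("slot",317,238,.22),("sw",222,326,.025),("knob",211,339,.101),
 ("mat1",512,248,.003),("mat2",563,237,.003),("mat3",584,312,.003),("mat4",533,325,.003),("bar1",549,246,.075),("bar2",563,308,.075),("tape",244,376,.02),("disc",160,349,.05),("brush",620,343,.01),("jar",503,210,.1),("sb",442,226,.04)]:q(n,u,v,z)
print(Ro.from_rotvec(observe()['ee_rot']).as_matrix().round(3))
E
```

```text
f1 [ 0.434 -0.1    0.085]
f2 [ 0.421 -0.206  0.085]
f3 [ 0.353 -0.304  0.085]
roofFL [0.571 0.287 0.22 ]
roofFR [0.586 0.03  0.22 ]
roofBL [0.735 0.302 0.22 ]
roofBR [0.755 0.047 0.22 ]
frontL [0.392 0.271 0.098]
frontR [0.409 0.018 0.098]
slot [0.622 0.165 0.22 ]
sw [0.44  0.404 0.025]
knob [0.409 0.407 0.101]
mat1 [ 0.648 -0.287  0.003]
mat2 [ 0.679 -0.412  0.003]
mat3 [ 0.496 -0.463  0.003]
mat4 [ 0.461 -0.34   0.003]
bar1 [ 0.643 -0.359  0.075]
bar2 [ 0.499 -0.392  0.075]
tape [0.324 0.348 0.02 ]
disc [0.383 0.536 0.05 ]
brush [ 0.423 -0.547  0.01 ]
jar [ 0.72  -0.246  0.1  ]
sb [ 0.691 -0.111  0.04 ]
[[ 0.22   0.976 -0.   ]
 [ 0.976 -0.22  -0.002]
 [-0.002  0.    -1.   ]]
```

```bash
python3 - <<'E'
from h import *
R=tooldown(np.pi/2)
_,s=plan(R,[0.30,0.50,0.40],-1)
_,s=plan(R,[0.42,0.38,0.42],-1,s0=s)
E
```

```text
[[0.0,0.003,-0.265,-12.0,22.8,-21.2,-1],[0.0,0.003,-0.265,-12.6,22.5,-21.2,-1],[0.0,0.003,-0.265,-13.2,22.1,-21.2,-1],[0.0,0.003,-0.265,-13.8,21.8,-21.2,-1],[0.0,0.003,-0.265,-14.4,21.4,-21.2,-1],[0.0,0.003,-0.265,-15.0,20.9,-21.2,-1],[0.0,0.003,-0.265,-15.6,20.5,-21.2,-1],[-0.002,0.001,-0.262,-16.2,20.2,-21.2,-1]]
[[0.0,0.0,0.0,-24.0,24.0,-4.0,-1],[0.0,0.0,0.0,-24.0,24.0,-4.0,-1],[0.0,0.0,0.0,-24.0,24.0,-4.0,-1],[0.0,0.0,0.0,-24.0,24.0,-4.0,-1],[0.0,0.0,0.0,-24.0,24.0,-4.0,-1]]
```

Emit:
{"api": "step_arm", "payload": {
  "series": [
    [[0,0.003,-0.265,-12,22.8,-21.2,-1],[0,0.003,-0.265,-12.6,22.5,-21.2,-1],[0,0.003,-0.265,-13.2,22.1,-21.2,-1],[0,0.003,-0.265,-13.8,21.8,-21.2,-1],[0,0.003,-0.265,-14.4,21.4,-21.2,-1],[0,0.003,-0.265,-15,20.9,-21.2,-1],[0,0.003,-0.265,-15.6,20.5,-21.2,-1],[0,0,-0.262,-16.2,20.2,-21.2,-1]]
  ]
}}

```text
time: 0.77
position: [0.3008, 0.499, 0.4014]
ee_rot: [-2.219, -2.222, -0.001]
wrist_force: [1.0, 1.1, 0.3]
width: 0.0851
```

Emit:
{"api": "step_arm", "payload": {
  "series": [
    [[0,0,0,-24,24,-4,-1],[0,0,0,-24,24,-4,-1],[0,0,0,-24,24,-4,-1],[0,0,0,-24,24,-4,-1],[0,0,0,-24,24,-4,-1],[0,0,0,0,0,0,-1]]
  ]
}}

```text
time: 1.27
position: [0.4271, 0.3725, 0.421]
ee_rot: [2.233, 2.2, 0.003]
wrist_force: [1.3, -1.5, 0.1]
width: 0.0853
```

```bash
python3 - <<'E'
from h import *
snap("wrist","w1",gain=1.6)
s=observe();print(s['position'],s['q'].round(3))
R=tooldown(np.pi/2)
_,s=plan(R,[0.45,0.13,0.45],-1)
_,s=plan(R,[0.47,-0.22,0.42],-1,s0=s)
E
```

```text
[0.42380906 0.37596911 0.42055065] [-0.775  0.364  0.015  1.323 -0.003  1.453  0.801]
[[0.003,0.0,-0.013,-35.1,4.1,-4.2,-1],[0.003,0.0,-0.013,-35.1,4.0,-4.2,-1],[0.003,0.0,-0.013,-35.1,4.0,-4.2,-1],[0.003,0.0,-0.013,-35.1,4.0,-4.2,-1],[0.003,0.0,-0.013,-35.1,3.9,-4.2,-1],[0.003,0.0,-0.013,-35.2,3.8,-4.2,-1],[0.004,0.002,-0.015,-35.1,3.8,-4.2,-1]]
[[0.0,0.0,0.0,-35.0,2.0,3.0,-1],[0.0,0.0,0.0,-35.0,2.0,3.0,-1],[0.0,0.0,0.0,-35.0,2.0,3.0,-1],[0.0,0.0,0.0,-35.0,2.0,3.0,-1],[0.0,0.0,0.0,-35.0,2.0,3.0,-1],[0.0,0.0,0.0,-35.0,2.0,3.0,-1],[0.0,0.0,0.0,-35.0,2.0,3.0,-1],[0.0,0.0,0.0,-35.0,2.0,3.0,-1],[0.0,0.0,0.0,-35.0,2.0,3.0,-1],[0.0,0.0,0.0,-35.0,2.0,3.1,-1]]
```

Emit:
{"api": "step_arm", "payload": {
  "series": [
    [[0,0,0,-35,4,-4.2,-1],[0,0,0,-35,4,-4.2,-1],[0,0,0,-35,4,-4.2,-1],[0,0,0,-35,4,-4.2,-1],[0,0,0,-35,4,-4.2,-1],[0,0,0,-35,4,-4.2,-1],[0,0,0,-35,4,-4.2,-1],[0,0,0,0,0,0,-1],[0,0,0,0,0,0,-1]]
  ]
}}

```text
time: 2.07
position: [0.448, 0.1339, 0.4496]
ee_rot: [-2.225, -2.216, -0.003]
wrist_force: [-0.4, 1.3, -0.4]
width: 0.0851
```

```bash
python3 - <<'E'
from h import *
snap("wrist","w2",gain=1.6)
E
```

Emit:
{"api": "step_arm", "payload": {
  "series": [
    [[0,0,0,-35,2,3,-1],[0,0,0,-35,2,3,-1],[0,0,0,-35,2,3,-1],[0,0,0,-35,2,3,-1],[0,0,0,-35,2,3,-1],[0,0,0,-35,2,3,-1],[0,0,0,-35,2,3,-1],[0,0,0,-35,2,3,-1],[0,0,0,-35,2,3,-1],[0,0,0,-35,2,3,-1],[0,0,0,0,0,0,-1],[0,0,0,0,0,0,-1]]
  ]
}}

```text
time: 3.12
position: [0.4685, -0.2146, 0.4174]
ee_rot: [-2.22, -2.218, -0.001]
wrist_force: [0.1, 0.1, 0.4]
width: 0.0851
```

```bash
python3 - <<'E'
from h import *
snap("wrist","w3",gain=1.6)
s=observe();print(s['position'],s['ee_rot'],s['q'].round(3))
a=[cv2.resize(cv2.imread(f"pics/w{i}.png"),(400,300)) for i in (1,2)]
cv2.imwrite("pics/w12.png",np.hstack(a))
E
```

```text
[ 0.4690413  -0.21280156  0.41771044] [-2.21596369 -2.22156126 -0.00336721] [ 0.128  0.282  0.363  1.472 -0.104  1.408  2.067]
```

View pics/w3.png

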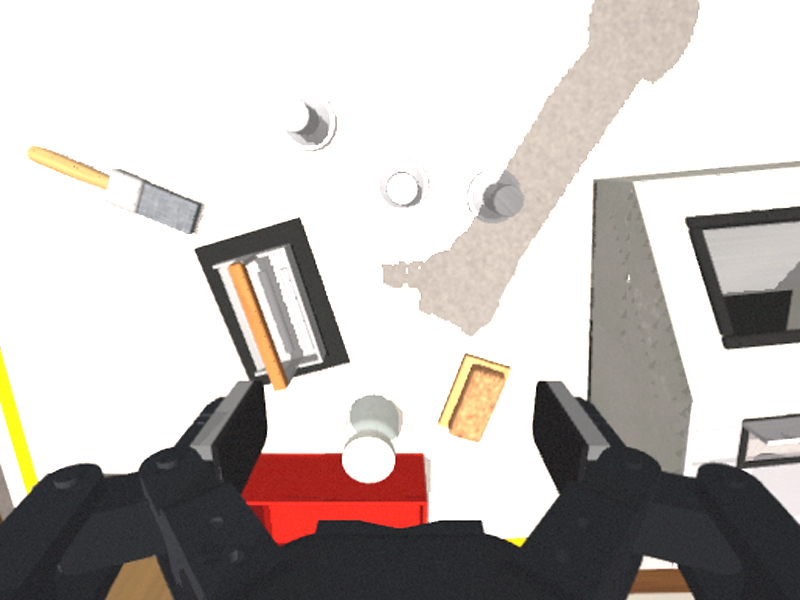

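View pics/w2.png

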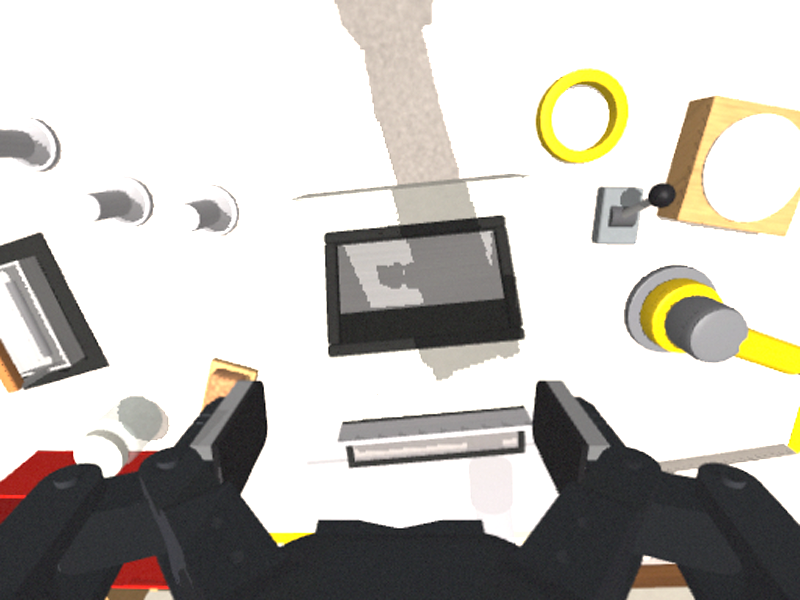

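View pics/w1.png

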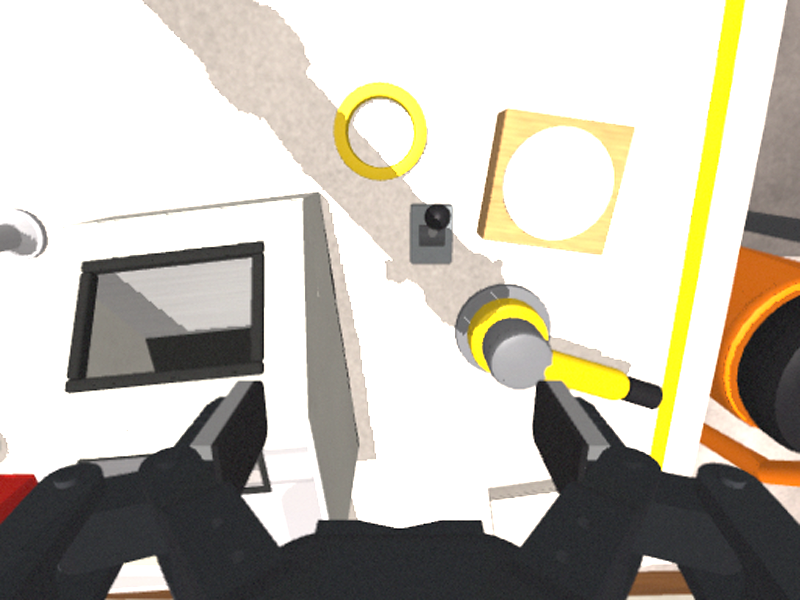

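w3 shows three feet, at about (310,122), (404,188) and (497,196), with the tray and its mat at about (272,300). w2 shows the port rim and slot, and w1 shows the switch with its knob at (437,217) leaning towards the robot. There is no fourth foot. Next: fit the poses and look closely at the tray.

```bash
cat >> h.py <<'E'
def P(f): return np.load(f"pics/{f}.npy",allow_pickle=True)[0]
def rigfit(obs,x0):
    """obs: list (params, uv800, XYZ local); pose = x,y,yaw on table"""
    from scipy.optimize import least_squares
    def res(v):
        R=Ro.from_euler('z',v[2]);r=[]
        for p,uv,X in obs: r.append(proj(R.apply(X)+[v[0],v[1],0],p)[0]/.64-uv)
        return np.ravel(r)
    o=least_squares(res,x0,loss='soft_l1',f_scale=3);return o.x,res(o.x).reshape(-1,2)
E
python3 - <<'E'
from h import *
c,s=np.cos(.61),np.sin(.61)
def rim(x,y,z): # rim frame -> box frame
    return np.array([-63,0,159.])/1e3+np.array([-c*x+0,y,-s*x])*1e-3*np.array([1,1,1])+np.array([s,0,-c])*z*1e-3
obs=[]
p2,p1,p3=P("w2"),P("w1"),P("w3")
# downslope x = towards -box x
for p,L in((p2,[(325,233,1,-1),(503,217,1,1),(524,342,-1,1),(329,355,-1,-1)]),(p1,[(82,262,1,-1),(263,242,1,1),(263,375,-1,1),(67,390,-1,-1)])):
    for u,v,a,b in L: obs.append((p,(u,v),rim(a*64.5,b*92,-7)))
for u,v,x,y in [(348,467,88,-78),(525,455,88,78)]: obs.append((p2,(u,v),np.array([x,y,220])/1e3))
for u,v,x,y in [(294,198,-150,-130),(526,176,-150,130)]: obs.append((p2,(u,v),np.array([x,y,0])/1e3))
for u,v,x,y in [(595,180,-150,-130)]: obs.append((p3,(u,v),np.array([x,y,0])/1e3))
x,r=rigfit(obs,[.555,.157,.06]);print("box",x.round(4));print(r.round(1).tolist())
# feet : flange centre in w3 / stem top
for n,(u,v),(a,b) in[("f3",(312,124),(298,117)),("f2",(405,188),(403,187)),("f1",(497,196),(507,201))]:
    print(n,onz([[u*.64,v*.64]],.01,p3)[0].round(4),onz([[a*.64,b*.64]],.085,p3)[0].round(4))
# switch
for n,u,v in[("b1",412,204),("b2",452,205),("b3",452,263),("b4",411,263)]: print(n,onz([[u*.64,v*.64]],.025,p1)[0].round(4))
print("knob",onz([[437*.64,217*.64]],.101,p1)[0].round(4),onz([[662*.64,195*.64]],.101,p2)[0].round(4))
for n,u,v in[("m1",196,248),("m2",299,219),("m3",349,361),("m4",247,387)]: print(n,onz([[u*.64,v*.64]],.003,p3)[0].round(4))
a=cv2.imread("pics/raw_w3.png")[130:255,115:235];cv2.imwrite("pics/traycrop.png",cv2.resize(a,None,fx=5,fy=4.8,interpolation=cv2.INTER_CUBIC))
E
```

```text
box [0.5547 0.1606 0.0851]
[[-0.5, -0.5], [2.5, -0.7], [2.0, -0.9], [-1.2, 2.7], [0.0, -0.6], [1.8, 0.4], [0.4, 1.3], [-3.3, 3.6], [5.9, -5.2], [-8.1, -6.0], [13.1, -1.6], [-13.7, 1.7], [-2.2, 1.6]]
f3 [ 0.3529 -0.3116  0.01  ] [ 0.3521 -0.3118  0.085 ]
f2 [ 0.4237 -0.2064  0.01  ] [ 0.4187 -0.2096  0.085 ]
f1 [ 0.4328 -0.0978  0.01  ] [ 0.4326 -0.1032  0.085 ]
b1 [0.4031 0.3865 0.025 ]
b2 [0.4048 0.4329 0.025 ]
b3 [0.4736 0.4341 0.025 ]
b4 [0.4729 0.3848 0.025 ]
knob [0.409  0.4097 0.101 ] [0.4082 0.4137 0.101 ]
m1 [ 0.4954 -0.4642  0.003 ]
m2 [ 0.4603 -0.3344  0.003 ]
m3 [ 0.6474 -0.2799  0.003 ]
m4 [ 0.6857 -0.4195  0.003 ]
```

View pics/traycrop.png

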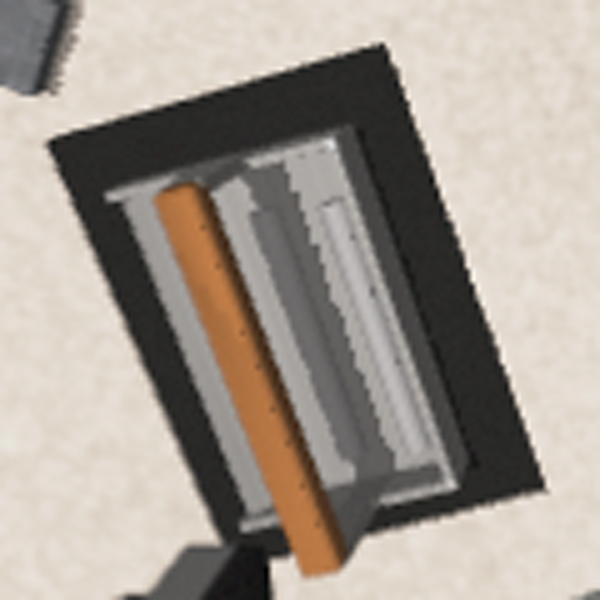

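Picture 6: the tray's back wall is on the right (world +y) and its pouring lip is on the left under the bar. At least two pins are visible. Now to pick up foot1.

```bash
cat >> h.py <<'E'
BOX=[.5547,.1606,.0851]
RP=tooldown(np.pi/2+BOX[2],.61,BOX[2])
def boxpt(x,y,z): return Ro.from_euler('z',BOX[2]).apply([x,y,z])+[BOX[0],BOX[1],0]
def port(t,up=.005): return boxpt(-.063,0,.159)+RP.apply([0,up,t])   # tool y points up-slope
E
python3 - <<'E'
from h import *
print(RP.as_matrix().round(3)); print(port(-.12),port(.046))
R=tooldown(np.pi/2+BOX[2])
f=[.4328,-.1005]
_,s=plan(R,[*f,.16],-1)
_,s=plan(R,[*f,.051],-1,s0=s)
E
```

```text
[[-0.085  0.817  0.571]
 [ 0.996  0.07   0.049]
 [ 0.     0.573 -0.82 ]]
[0.42751607 0.14975044 0.2602221 ] [0.52226794 0.15783335 0.12416053]
[[-0.001,-0.005,-0.099,13.9,-4.5,32.3,-1],[-0.001,-0.005,-0.099,14.0,-4.3,32.3,-1],[-0.001,-0.005,-0.099,14.0,-4.2,32.3,-1],[-0.001,-0.005,-0.099,14.1,-4.0,32.2,-1],[-0.001,-0.005,-0.099,14.2,-3.9,32.2,-1],[-0.001,-0.005,-0.099,14.2,-3.7,32.2,-1],[-0.001,-0.005,-0.099,14.3,-3.6,32.3,-1],[-0.002,-0.006,-0.096,14.3,-3.5,32.2,-1]]
[[0.0,0.0,0.0,0.0,0.0,36.3,-1],[0.0,0.0,0.0,0.0,0.0,36.4,-1],[0.0,0.0,0.0,0.0,0.0,36.3,-1]]
```

Emit:
{"api": "step_arm", "payload": {
  "series": [
    [[0,0,-0.1,14.1,-4,32.2,-1],[0,0,-0.1,14.1,-4,32.2,-1],[0,0,-0.1,14.1,-4,32.2,-1],[0,0,-0.1,14.1,-4,32.2,-1],[0,0,-0.1,14.1,-4,32.2,-1],[0,0,-0.1,14.1,-4,32.2,-1],[0,0,-0.1,14.1,-4,32.2,-1],[0,0,-0.1,14.1,-4,32.2,-1],[0,0,0,0,0,0,-1],[0,0,0,0,0,0,-1],[0,0,0,0,0,0,-1]]
  ]
}}

```text
time: 4.08
position: [0.4341, -0.1025, 0.1629]
ee_rot: [2.123, 2.313, 0.006]
wrist_force: [-0.0, 0.3, -0.2]
width: 0.0851
```

```bash
python3 - <<'E'
from h import *
s=observe();print(s['position'],s['q'].round(3))
im,p=snap("wrist","w4",gain=1.0)
print(proj([[.4328,-.1005,.085],[.4328,-.1005,.01]],p)/.64)
E
```

```text
[ 0.43405563 -0.10250209  0.16286159] [-2.000e-03  4.100e-01  2.560e-01  2.082e+00 -1.680e-01  6.650e-01
  2.022e+00]
[[403.1633356  310.82260711]
 [402.08311794 275.01535915]]
```

View pics/w4.png

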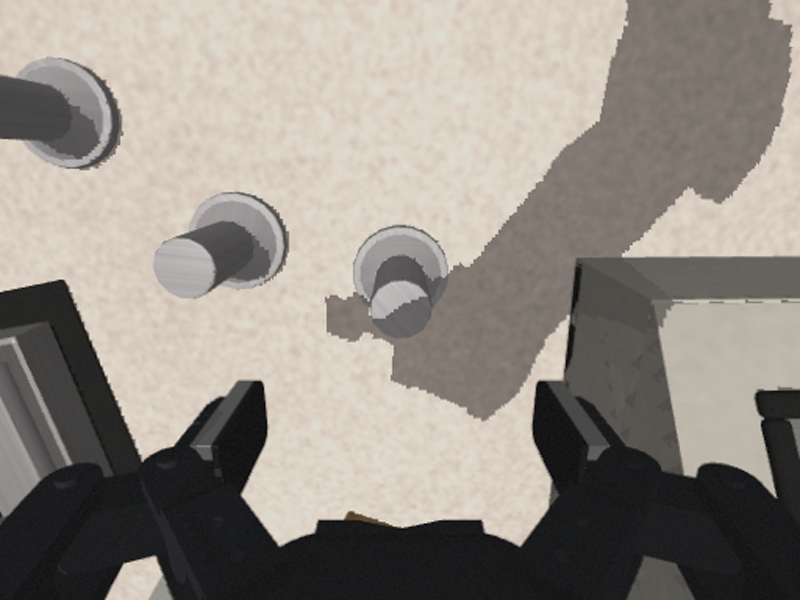

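The foot's top is at (401,309), as predicted. Descending and gripping.

Emit:
{"api": "step_arm", "payload": {
  "grip_force": 50,
  "series": [
    [[0,0,0,1,0,37,-1],[0,0,0,1,0,37,-1],[0,0,0,0,-1,37,-1],[0,0,0,0,0,0,-1],[0,0,0,0,0,0,1],[0,0,0,0,0,0,1],[0,0,0,0,0,0,1],[0,0,0,0,0,0,1],[0,0,0,0,0,0,1],[0,0,0,0,0,0,1]]
  ]
}}

```text
time: 4.97
position: [0.4327, -0.1012, 0.0526]
ee_rot: [2.125, 2.309, 0.007]
wrist_force: [0.2, -0.7, 8.7]
width: 0.0307
```

```bash
python3 - <<'E'
from h import *
p=P("w4")
print("f2",onz([[185*.64,267*.64]],.085,p),onz([[240*.64,240*.64]],.01,p),"f3",onz([[66*.64,112*.64]],.01,p))
s=observe();print(s['position'],s['width'],s['wrist_force'],s['q'].round(3))
st=(Ro.from_rotvec(s['ee_rot']),s['position'])
R=tooldown(np.pi/2+BOX[2])
_,st=plan(R,st[1]+[0,0,.21],1,s0=st)
_,st=plan(RP,st[1],1,s0=st)
_,st=plan(RP,port(-.12),1,s0=st)
_,st=plan(RP,port(.046),1,s0=st,vmax=25)
E
```

```text
f2 [[ 0.41920072 -0.2104357   0.085     ]] [[ 0.41834677 -0.20786575  0.01      ]] f3 [[ 0.34820204 -0.31334675  0.01      ]]
[ 0.43266855 -0.1012456   0.05259822] 0.03073346446199253 [ 0.24099559 -0.73406085  8.69970868] [ 0.076  0.612  0.155  2.185 -0.263  0.356  2.104]
[[0.009,-0.001,-0.003,0.0,0.2,-35.0,1],[0.009,-0.001,-0.003,0.0,0.2,-35.0,1],[0.009,-0.001,-0.003,0.0,0.1,-35.0,1],[0.009,-0.001,-0.003,0.0,0.1,-35.0,1],[0.009,-0.001,-0.003,0.0,0.1,-35.0,1],[0.009,0.0,-0.003,0.0,0.0,-35.0,1]]
[[-0.971,0.0,0.0,0.0,0.0,0.0,1],[-0.971,0.0,0.0,0.0,0.0,0.0,1],[-0.971,0.0,0.0,0.0,0.0,0.0,1],[-0.971,0.0,0.0,0.0,0.0,0.0,1],[-0.971,0.0,0.0,0.0,0.0,0.0,1],[-0.97,0.0,0.001,0.0,0.0,0.0,1]]
[[0.0,0.0,0.0,35.8,1.7,1.6,1],[0.0,0.0,0.0,35.8,1.7,1.6,1],[0.0,0.0,0.0,35.8,1.7,1.6,1],[0.0,0.0,0.0,35.8,1.7,1.6,1],[0.0,0.0,0.0,35.8,1.7,1.6,1],[0.0,0.0,0.0,35.8,1.7,1.6,1],[0.0,0.0,0.0,35.8,1.7,1.6,1]]
[[0.0,0.0,0.0,0.0,0.0,23.7,1],[0.0,0.0,0.0,0.0,0.0,23.7,1],[0.0,0.0,0.0,0.0,0.0,23.7,1],[0.0,0.0,0.0,0.0,0.0,23.7,1],[0.0,0.0,0.0,0.0,0.0,23.7,1],[0.0,0.0,0.0,0.0,0.0,23.8,1],[0.0,0.0,0.0,0.0,0.0,23.7,1]]
```

Gripped, with width 30.7 mm. Next I lift and tilt to see how the joints behave, since q6 is near its lower limit here.

Emit:
{"api": "step_arm", "payload": {
  "series": [
    [[0,0,0,0,0,-35,1],[0,0,0,0,0,-35,1],[0,0,0,0,0,-35,1],[0,0,0,0,0,-35,1],[0,0,0,0,0,-35,1],[0,0,0,0,0,-35,1],[-0.97,0,0,0,0,0,1],[-0.97,0,0,0,0,0,1],[-0.97,0,0,0,0,0,1],[0,0,0,0,0,0,1],[0,0,0,0,0,0,1]]
  ]
}}

```text
time: 5.88
position: [0.4288, -0.1008, 0.2604]
ee_rot: [1.979, 2.149, 0.331]
wrist_force: [0.9, -0.1, -2.5]
width: 0.0308
```

```bash
python3 - <<'E'
from h import *
s=observe();print(s['position'],s['ee_rot'],s['width'],s['q'].round(3))
print(Ro.from_rotvec(s['ee_rot']).as_matrix()[:,2])
E
```

```text
[ 0.42883829 -0.10077398  0.26043792] [1.97883773 2.14859727 0.33111503] 0.03077799086268547 [ 0.015  0.141  0.271  2.165 -0.272  0.574  2.141]
[ 0.2966505   0.02800251 -0.95457548]
```

```bash
cat > fk.py <<'E'
from h import *
from scipy.optimize import least_squares
import itertools
D=[([-1.37553,.61592,-.01264,1.42495,.00808,1.1034,-.04035],[.14277,.63332,.23012],[2.45220523,1.96110428,-.00320829]),
([-.775,.364,.015,1.323,-.003,1.453,.801],[.4238,.376,.42055],None),
([.128,.282,.363,1.472,-.104,1.408,2.067],[.46904,-.2128,.41771],[-2.21596,-2.22156,-.00337]),
([-.002,.41,.256,2.082,-.168,.665,2.022],[.43406,-.1025,.16286],[2.123,2.313,.006]),
([.076,.612,.155,2.185,-.263,.356,2.104],[.43267,-.10125,.0526],[2.125,2.309,.007]),
([.015,.141,.271,2.165,-.272,.574,2.141],[.42884,-.10077,.26044],[1.97884,2.1486,.33111])]
def fk(q,v,sg):
    a,b,c,d=sg
    Z=lambda t:Ro.from_euler('z',t);Y=lambda t:Ro.from_euler('y',t)
    R=Z(a*q[0])*Y(q[1]);p=np.array([0,0,v[0]])+R.apply([0,0,v[1]])
    R=R*Z(b*q[2])*Y(q[3]);p=p+R.apply([0,0,v[2]])
    R=R*Z(c*q[4])*Y(q[5]);p=p+R.apply([0,0,v[3]])
    return R*Z(d*q[6]+v[4]),p
if __name__=="__main__":
    best=[]
    for sg in itertools.product([-1],[1,-1],[1,-1],[1,-1]):
        for off in(0,np.pi):
            def res(v):
                r=[]
                for q,p,rv in D:
                    R,pp=fk(q,v,sg);r+=list((pp-p)*1e3)
                    if rv is not None:r+=list((R.inv()*Ro.from_rotvec(rv)).as_rotvec()*100)
                return np.array(r)
            o=least_squares(res,[.3,.54,.37,.33,off]);best.append((o.cost,sg,o.x.round(4)))
    best.sort(key=lambda t:t[0]);print(best[:2])
E
python3 fk.py
```

```text
[(np.float64(1272.1015836101399), (-1, -1, -1, -1), array([0.2484, 0.5293, 0.3847, 0.2726, 3.1415])), (np.float64(1272.1015836101424), (-1, -1, -1, -1), array([ 0.2484,  0.5293,  0.3847,  0.2726, -3.1417]))]
```

```bash
cat > fk.py <<'E'
from h import *
from scipy.optimize import least_squares
exec(open('/dev/null').read())
D=[([-1.37553,.61592,-.01264,1.42495,.00808,1.1034,-.04035],[.14277,.63332,.23012],[2.45220523,1.96110428,-.00320829]),
([-.775,.364,.015,1.323,-.003,1.453,.801],[.4238,.376,.42055],[2.233,2.2,.003]),
([.128,.282,.363,1.472,-.104,1.408,2.067],[.46904,-.2128,.41771],[-2.21596,-2.22156,-.00337]),
([-.002,.41,.256,2.082,-.168,.665,2.022],[.43406,-.1025,.16286],[2.123,2.313,.006]),
([.076,.612,.155,2.185,-.263,.356,2.104],[.43267,-.10125,.0526],[2.125,2.309,.007]),
([.015,.141,.271,2.165,-.272,.574,2.141],[.42884,-.10077,.26044],[1.97884,2.1486,.33111])]
Z=lambda t:Ro.from_euler('z',t);Y=lambda t:Ro.from_euler('y',t)
def fk(q,v):
    R=Z(-q[0])*Y(q[1]);p=np.array([0,0,v[0]])+R.apply([v[5],v[6],v[1]])
    R=R*Z(-q[2])*Y(q[3]);p=p+R.apply([v[7],v[8],v[2]])
    R=R*Z(-q[4])*Y(q[5]);p=p+R.apply([0,0,v[3]])
    return R*Z(-q[6]+v[4]),p
def res(v,pr=False):
    r=[]
    for q,p,rv in D:
        R,pp=fk(q,v);r.append(np.r_[(pp-p)*1e3,(R.inv()*Ro.from_rotvec(rv)).as_rotvec()*300])
    if pr:print(np.array(r).round(1))
    return np.ravel(r)
if __name__=="__main__":
    o=least_squares(res,[.3,.54,.37,.33,np.pi,0,0,0,0]);print(o.cost,o.x.round(4));res(o.x,1)
E
python3 fk.py
```

```text
2.5138570583707907 [ 2.5540e-01  5.4940e-01  3.7210e-01  3.0510e-01  3.1425e+00  4.0000e-04
 -1.2000e-02 -1.0000e-04 -9.9000e-03]
[[-0.1 -0.2 -0.1 -0.   0.  -0.3]
 [ 0.  -0.   0.  -1.  -0.9  1.5]
 [ 0.  -0.2  0.2  0.3  0.  -0.6]
 [-0.1  0.1  0.1 -0.1  0.  -0.4]
 [ 0.2 -0.2 -0.1  0.   0.  -0.2]
 [-0.   0.3  0.  -0.  -0.1 -0. ]]
```

```bash
cat >> fk.py <<'E'
V=[.2554,.5494,.3721,.3051,3.1425,.0004,-.012,-.0001,-.0099]
LO=np.array([-3.12,-.3,-1.34,.26,-1.36,.01,-2.84]);HI=np.array([3.12,2.06,1.32,2.42,4.5,1.98,2.84])
def ik(R,p,q0,w=.02):
    def f(q):
        A,b=fk(q,V);return np.r_[(b-p)*10,(A.inv()*R).as_rotvec()*3,w*(q-q0)]
    o=least_squares(f,np.clip(q0,LO+1e-3,HI-1e-3),bounds=(LO,HI))
    A,b=fk(o.x,V);return o.x,np.linalg.norm(b-p)*1e3,np.degrees((A.inv()*R).magnitude())
def trace(path,q,n=8,w=.02):
    for (R0,p0),(R1,p1) in zip(path,path[1:]):
        wv=(R0.inv()*R1).as_rotvec()
        for k in range(1,n+1):
            q,e,a=ik(R0*Ro.from_rotvec(wv*k/n),p0+(np.array(p1)-p0)*k/n,q,w)
        print(np.round(q,2),"err mm %.1f deg %.1f"%(e,a))
    return q
E
python3 - <<'E'
from fk import *
s=observe();q=s['q'];st=(Ro.from_rotvec(s['ee_rot']),s['position'])
trace([st,(RP,s['position']),(RP,port(-.12)),(RP,port(-.06)),(RP,port(0)),(RP,port(.046))],q)
for q0 in ([-.2,.3,.8,2.2,-.8,.3,1.5],[-.2,.3,-.8,2.2,.8,.3,1.5],[-.3,.3,0,2.2,3.1,.3,-1.6]):
    print(ik(RP,port(.046),np.array(q0)))
E
```

```text
[ 0.98  0.12 -0.7   2.37 -0.93  0.18  2.84] err mm 0.1 deg 0.0
[-0.04  0.13 -0.58  2.36  1.25  0.38 -0.07] err mm 0.0 deg 0.0
[-0.06  0.29 -0.57  2.37  1.69  0.43 -0.48] err mm 0.0 deg 0.0
[-0.03  0.46 -0.61  2.36  1.94  0.54 -0.7 ] err mm 0.0 deg 0.0
[-0.02  0.59 -0.62  2.33  2.06  0.61 -0.77] err mm 0.0 deg 0.0
(array([-0.74999635,  0.5073224 ,  0.42415114,  2.21264634, -1.36      ,
        0.01      ,  2.58194998]), np.float64(20.356223137688772), np.float64(7.075966635271017))
(array([ 0.22706411,  0.74225031, -1.04256517,  2.32305937,  1.91089464,
        0.89732364, -0.56742518]), np.float64(0.05194559668947466), np.float64(0.01787716861127053))
(array([-0.59716229,  0.52960216,  0.21206506,  2.34772479,  2.82665314,
        0.31671229, -1.60094771]), np.float64(0.008623639530111442), np.float64(0.0038213454162265644))
```

```bash
python3 - <<'E'
from fk import *
q=observe()['q']
for dl in (0.2,.3,.4,.5,.6):
    tau=.61-dl
    R=tooldown(np.pi/2+BOX[2],tau,BOX[2])
    # grasp point 17 behind TCP. foot top = grasp -15 along port z ; want foot top at t=tt
    print("delta",dl)
    q1=np.array([-.25,.5,0.1,2.1,0,.4,1.5])
    for tt in (-.15,-.05,0.0):
        g=port(tt+.015); tcp=g+R.apply([0,0,.017])
        q1,e,a=ik(R,tcp,q1); print(tt,q1.round(2),round(e,1),round(a,1))
    for f in([.433,-.101],[.419,-.209],[.351,-.3125]):
        h=np.arctan2(f[1],f[0]) if f[0]<.4 else BOX[2]
        Rk=tooldown(np.pi/2+h,-dl,h); q2,e,a=ik(Rk,np.array([*f,.07])+Rk.apply([0,0,.017]),np.array([-h,.6,.1,2.1,0,.8,1.6])); print("  pick",q2.round(2),round(e,1),round(a,1))
E
```

```text
delta 0.2
-0.15 [-0.61  0.13  0.14  2.23  0.34  0.42  0.89] 0.0 0.0
-0.05 [-0.58  0.36  0.18  2.23  0.37  0.18  0.89] 0.0 0.0
0.0 [-0.56  0.47  0.2   2.21  0.38  0.08  0.89] 0.0 0.0
  pick [0.11 0.66 0.05 2.03 0.03 0.64 1.79] 0.0 0.0
  pick [0.32 0.68 0.07 1.98 0.08 0.66 1.97] 0.0 0.0
  pick [ 0.66  0.69  0.04  1.96 -0.05  0.7   1.58] 0.0 0.0
delta 0.3
-0.15 [-0.54  0.15  0.09  2.16  0.19  0.55  1.05] 0.0 0.0
-0.05 [-0.48  0.37  0.09  2.16  0.2   0.33  1.08] 0.0 0.0
0.0 [-0.46  0.48  0.09  2.13  0.2   0.24  1.08] 0.0 0.0
  pick [0.09 0.7  0.07 1.96 0.03 0.77 1.78] 0.0 0.0
  pick [0.28 0.72 0.1  1.92 0.09 0.78 1.95] 0.0 0.0
  pick [ 0.66  0.73  0.04  1.88 -0.05  0.83  1.58] 0.0 0.0
delta 0.4
-0.15 [-0.49  0.19  0.06  2.09  0.09  0.67  1.16] 0.0 0.0
-0.05 [-0.43  0.39  0.05  2.08  0.09  0.47  1.2 ] 0.0 0.0
0.0 [-0.41  0.49  0.05  2.05  0.09  0.39  1.21] 0.0 0.0
  pick [0.07 0.74 0.09 1.9  0.04 0.9  1.77] 0.0 0.0
  pick [0.24 0.76 0.12 1.85 0.1  0.9  1.93] 0.0 0.0
  pick [ 0.66  0.77  0.04  1.81 -0.05  0.96  1.58] 0.0 0.0
delta 0.5
-0.15 [-0.46  0.22  0.05  2.02  0.03  0.79  1.23] 0.0 0.0
-0.05 [-0.41  0.42  0.04  2.    0.02  0.61  1.27] 0.0 0.0
0.0 [-0.38  0.52  0.04  1.98  0.02  0.54  1.29] 0.0 0.0
  pick [0.06 0.79 0.1  1.83 0.05 1.02 1.77] 0.0 0.0
  pick [0.22 0.8  0.14 1.79 0.11 1.02 1.91] 0.0 0.0
  pick [ 0.66  0.82  0.04  1.74 -0.05  1.09  1.58] 0.0 0.0
delta 0.6
-0.15 [-0.43  0.27  0.05  1.95 -0.01  0.91  1.28] 0.0 0.0
-0.05 [-0.39  0.45  0.04  1.93 -0.02  0.75  1.32] 0.0 0.0
0.0 [-0.37  0.55  0.04  1.9  -0.03  0.68  1.34] 0.0 0.0
  pick [0.04 0.84 0.11 1.76 0.05 1.13 1.76] 0.0 0.0
  pick [0.2  0.85 0.16 1.73 0.13 1.13 1.9 ] 0.0 0.0
  pick [ 0.67  0.86  0.05  1.67 -0.05  1.21  1.58] 0.0 0.0
```

```bash
cat >> fk.py <<'E'
DL=.4
RQ=tooldown(np.pi/2+BOX[2],.61-DL,BOX[2])
def pickR(h=BOX[2]): return tooldown(np.pi/2+h,-DL,h)
def pickP(f,R,z=.07): return np.array([*f,z])+R.apply([0,0,.017])
def portP(tt): return port(tt+.015)+RQ.apply([0,0,.017])
E
python3 - <<'E'
from fk import *
R=tooldown(np.pi/2+BOX[2])
s=observe();st=(Ro.from_rotvec(s['ee_rot']),s['position'])
_,st=plan(R,[.4328,-.101,.26],1,s0=st)
_,st=plan(R,[.4328,-.101,.053],1,s0=st,vmax=36)
print('open, then tilt');Rk=pickR()
_,st=plan(Rk,pickP([.4328,-.101],Rk),-1,s0=st)
print('lift');_,st=plan(Rk,st[1]+[0,0,.22],1,s0=st)
_,st=plan(RQ,st[1],1,s0=st);_,st=plan(RQ,portP(-.15),1,s0=st);_,st=plan(RQ,portP(0),1,s0=st,vmax=22);print(st[1])
E
```

```text
[[0.963,-0.01,-0.009,-0.2,1.2,0.5,1],[0.963,-0.01,-0.009,-0.2,1.3,0.4,1],[0.963,-0.01,-0.009,-0.2,1.3,0.3,1]]
[[0.0,0.0,0.0,0.0,0.0,34.5,1],[0.0,0.0,0.0,0.0,0.0,34.5,1],[0.0,0.0,0.0,0.0,0.0,34.5,1],[0.0,0.0,0.0,0.0,0.0,34.5,1],[0.0,0.0,0.0,0.0,0.0,34.5,1],[0.0,0.0,0.0,0.0,0.0,34.5,1]]
open, then tilt
[[0.955,0.0,0.0,0.0,-1.7,-0.3,-1],[0.955,0.0,0.0,0.0,-1.7,-0.2,-1],[0.955,0.0,0.0,0.0,-1.7,0.0,-1],[0.955,0.0,0.0,0.0,-1.6,0.2,-1]]
lift
[[0.0,0.0,0.0,0.0,-14.3,-33.8,1],[0.0,0.0,0.0,0.0,-14.3,-33.8,1],[0.0,0.0,0.0,0.0,-14.3,-33.8,1],[0.0,0.0,0.0,0.0,-14.3,-33.7,1],[0.0,0.0,0.0,0.0,-14.2,-33.8,1],[0.0,0.0,0.0,0.0,-14.3,-33.7,1]]
[[-0.971,0.0,0.0,0.0,0.0,0.0,1],[-0.971,0.0,0.0,0.0,0.0,0.0,1],[-0.971,0.0,0.0,0.0,0.0,0.0,1],[-0.971,0.0,0.0,0.0,0.0,0.0,1],[-0.971,0.0,0.0,0.0,0.0,0.0,1],[-0.97,0.0,0.0,0.0,0.0,0.0,1]]
[[0.0,0.0,0.0,35.8,1.9,3.1,1],[0.0,0.0,0.0,35.8,1.9,3.1,1],[0.0,0.0,0.0,35.7,1.9,3.1,1],[0.0,0.0,0.0,35.8,1.9,3.1,1],[0.0,0.0,0.0,35.7,1.9,3.1,1],[0.0,0.0,0.0,35.8,1.9,3.1,1],[0.0,0.0,0.0,35.7,2.0,3.1,1]]
[[0.0,0.0,0.0,0.0,8.3,19.7,1],[0.0,0.0,0.0,0.0,8.3,19.7,1],[0.0,0.0,0.0,0.0,8.4,19.7,1],[0.0,0.0,0.0,0.0,8.3,19.8,1],[0.0,0.0,0.0,0.0,8.4,19.7,1],[0.0,0.0,0.0,0.0,8.3,19.8,1],[0.0,0.0,0.0,0.0,8.4,19.7,1]]
[0.50810257 0.15658935 0.13296879]
```

Set the foot back down and regrasp it with the tool tilted back, which keeps the arm away from its limits at the port.

Emit:
{"api": "step_arm", "payload": {
  "series": [
    [[0.963,0,0,0,1.3,0.4,1],[0.963,0,0,0,1.3,0.4,1],[0.963,0,0,0,1.3,0.4,1],[0,0,0,0,0,35,1],[0,0,0,0,0,35,1],[0,0,0,0,0,35,1],[0,0,0,0,0,35,1],[0,0,0,0,0,35,1],[0,0,0,0,0,16,1],[0,0,0,0,0,13,1],[0,0,0,0,0,0,1],[0,0,0,0,0,0,1]]
  ]
}}

```text
time: 6.88
position: [0.4374, -0.1001, 0.0552]
ee_rot: [2.125, 2.313, 0.005]
wrist_force: [-0.1, -0.3, -1.6]
width: 0.031
```

Emit:
{"api": "step_arm", "payload": {
  "series": [
    [[0,0,0,0,0,2.5,1],[0,0,0,0,0,0,1],[0,0,0,0,0,0,-1],[0,0,0,0,0,0,-1],[0,0,0,0,0,0,-1],[0,0,0,0,0,0,-1],[0.955,0,0,0,-1.7,-0.2,-1],[0.955,0,0,0,-1.7,-0.2,-1],[0.955,0,0,0,-1.7,0,-1],[0.955,0,0,0,-1.6,0.2,-1],[0,0,0,0,0,0,-1],[0,0,0,0,0,0,-1]]
  ]
}}

```text
time: 7.88
position: [0.4292, -0.1004, 0.054]
ee_rot: [-1.922, -2.094, 0.418]
wrist_force: [-0.6, -0.1, -0.0]
width: 0.0854
```

Emit:
{"api": "step_arm", "payload": {
  "series": [
    [[0,0,0,0,0,0,1],[0,0,0,0,0,0,1],[0,0,0,0,0,0,1],[0,0,0,0,0,0,1],[0,0,0,0,0,0,1],[0,0,0,0,0,0,1]]
  ]
}}

```text
time: 8.38
position: [0.4284, -0.1007, 0.0552]
ee_rot: [-1.923, -2.091, 0.419]
wrist_force: [-1.8, 1.0, 3.3]
width: 0.0305
```

```bash
python3 - <<'E'
from fk import *
s=observe();st=(Ro.from_rotvec(s['ee_rot']),s['position']);Rk=pickR()
print(s['position'],s['width'],s['wrist_force'],pickP([.4374,-.1001],Rk),np.degrees((st[0].inv()*Rk).as_rotvec()))
_,st=plan(st[0],st[1]+[0,0,.22],1,s0=st)
_,st=plan(RQ,st[1],1,s0=st);_,st=plan(RQ,portP(-.15),1,s0=st);_,st=plan(RQ,portP(0),1,s0=st,vmax=22);print(portP(-.15))
E
```

```text
[ 0.42838796 -0.10074588  0.05520866] 0.03052308181043408 [-1.84831404  0.98367005  3.3397354 ] [ 0.43080385 -0.10066269  0.05434196] [ 0.13971207 -0.17669236 -0.0541609 ]
[[0.0,0.0,0.0,0.1,-14.2,-33.8,1],[0.0,0.0,0.0,0.1,-14.2,-33.8,1],[0.0,0.0,0.0,0.1,-14.2,-33.8,1],[0.0,0.0,0.0,0.1,-14.2,-33.8,1],[0.0,0.0,0.0,0.1,-14.2,-33.8,1],[0.0,0.0,0.0,0.0,-14.2,-33.8,1]]
[[-0.967,-0.004,-0.003,0.0,0.0,0.0,1],[-0.967,-0.004,-0.003,0.0,0.0,0.0,1],[-0.967,-0.004,-0.003,0.0,0.0,0.0,1],[-0.967,-0.004,-0.003,0.0,0.0,0.0,1],[-0.967,-0.004,-0.003,0.0,0.0,0.0,1],[-0.967,-0.006,-0.003,0.0,0.0,0.0,1]]
[[0.0,0.0,0.0,35.7,1.6,3.2,1],[0.0,0.0,0.0,35.7,1.6,3.1,1],[0.0,0.0,0.0,35.7,1.6,3.2,1],[0.0,0.0,0.0,35.7,1.6,3.1,1],[0.0,0.0,0.0,35.6,1.5,3.2,1],[0.0,0.0,0.0,35.7,1.6,3.1,1],[0.0,0.0,0.0,35.6,1.5,3.2,1]]
[[0.0,0.0,0.0,0.0,8.4,19.7,1],[0.0,0.0,0.0,0.0,8.3,19.7,1],[0.0,0.0,0.0,0.0,8.4,19.7,1],[0.0,0.0,0.0,0.0,8.3,19.8,1],[0.0,0.0,0.0,0.0,8.4,19.7,1],[0.0,0.0,0.0,0.0,8.3,19.8,1],[0.0,0.0,0.0,0.0,8.4,19.7,1]]
[0.42248515 0.14932128 0.25589029]
```

Emit:
{"api": "step_arm", "payload": {
  "grip_force": 80,
  "series": [
    [[0,0,0,0,-14.2,-33.8,1],[0,0,0,0,-14.2,-33.8,1],[0,0,0,0,-14.2,-33.8,1],[0,0,0,0,-14.2,-33.8,1],[0,0,0,0,-14.2,-33.8,1],[0,0,0,0,-14.2,-33.8,1],[-0.967,0,0,0,0,0,1],[-0.967,0,0,0,0,0,1],[-0.967,0,0,0,0,0,1],[-0.967,0,0,0,0,0,1],[-0.967,0,0,0,0,0,1],[-0.967,0,0,0,0,0,1]]
  ]
}}

```text
time: 9.38
position: [0.4278, -0.1012, 0.2745]
ee_rot: [2.024, 2.199, 0.238]
wrist_force: [0.5, 1.0, -3.3]
width: 0.0301
```

Emit:
{"api": "step_arm", "payload": {
  "series": [
    [[0,0,0,35.7,1.6,3.2,1],[0,0,0,35.7,1.6,3.2,1],[0,0,0,35.7,1.6,3.2,1],[0,0,0,35.7,1.6,3.2,1],[0,0,0,35.7,1.6,3.2,1],[0,0,0,35.7,1.6,3.2,1],[0,0,0,35.7,1.6,3.2,1],[0,0,0,0,0,0,1],[0,0,0,0,0,0,1]]
  ]
}}

```text
time: 10.13
position: [0.4219, 0.1512, 0.2545]
ee_rot: [2.02, 2.209, 0.231]
wrist_force: [-0.4, -1.0, -2.8]
width: 0.0299
```

```bash
python3 - <<'E'
from fk import *
s=observe();st=(Ro.from_rotvec(s['ee_rot']),s['position'])
print(s['position'],s['width'],s['q'].round(2),np.degrees((st[0].inv()*RQ).as_rotvec()))
_,st=plan(RQ,portP(-.15),1,s0=st)
snap("wrist","w5");im,p=snap("top","t1")
a=cv2.imread("pics/raw_w5.png");b=cv2.imread("pics/raw_t1.png")[130:280,220:400]
cv2.imwrite("pics/c1.png",np.hstack([cv2.resize(a,(400,300)),cv2.resize(b,(360,300),interpolation=cv2.INTER_CUBIC)]))
E
```

```text
[0.42192502 0.15117965 0.25449468] 0.029911481745283987 [-0.64  0.19  0.24  2.09  0.03  0.66  1.23] [-0.15018876 -0.12444642  0.23221871]
[[-0.025,-0.021,0.039,-1.9,0.7,-1.3,1]]
```

View pics/c1.png

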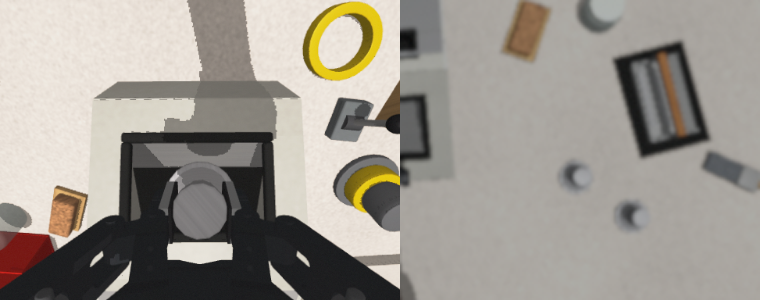

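The foot is centred over the port (picture 8; rim at columns 122–272, stem at 200). Foot2 and foot3 are unmoved. Inserting.

Emit:
{"api": "step_arm", "payload": {
  "series": [
    [[0,0,0,-2,0.7,-1.3,1],[0,0,0,0,8.35,19.75,1],[0,0,0,0,8.35,19.75,1],[0,0,0,0,8.35,19.75,1],[0,0,0,0,8.35,19.75,1],[0,0,0,0,8.35,19.75,1],[0,0,0,0,8.35,19.75,1],[0,0,0,0,8.35,19.75,1],[0,0,0,0,0,0,1],[0,0,0,0,0,0,1],[0,0,0,0,0,0,1]]
  ]
}}

```text
time: 11.15
position: [0.5096, 0.1534, 0.1345]
ee_rot: [2.027, 2.2, 0.234]
wrist_force: [-1.2, -0.2, -2.2]
width: 0.03
```

```bash
python3 - <<'E'
from fk import *
s=observe();st=(Ro.from_rotvec(s['ee_rot']),s['position'])
print(s['position'],portP(0),s['width'],s['wrist_force'],s['q'].round(2),np.degrees((st[0].inv()*RQ).as_rotvec()))
print(RP.inv().apply(s['position']-portP(0))*1e3)
E
```

```text
[0.5095587  0.15344888 0.13451452] [0.5081043  0.15662511 0.13294309] 0.02996824316077978 [-1.1519714  -0.22007988 -2.1969784 ] [-0.49  0.5   0.17  2.05 -0.08  0.39  1.38] [ 0.00793666 -0.06243432 -0.20526165]
[-3.28835423  1.86671633 -0.61251656]
```

Emit:
{"api": "step_arm", "payload": {
  "series": [
    [[0,0,0,2,0,0,1],[0,0,0,0,0,0,-1],[0,0,0,0,0,0,-1],[0,0,0,0,0,0,-1],[0,0,0,0,0,0,-1],[0,0,0,0,-8.35,-19.75,-1],[0,0,0,0,-8.35,-19.75,-1],[0,0,0,0,-8.35,-19.75,-1],[0,0,0,0,-8.35,-19.75,-1],[0,0,0,0,-8.35,-19.75,-1],[0,0,0,0,-8.35,-19.75,-1],[0,0,0,0,-8.35,-19.75,-1]]
  ]
}}

```text
time: 12.15
position: [0.4232, 0.1491, 0.2581]
ee_rot: [2.025, 2.202, 0.235]
wrist_force: [0.1, 0.4, 0.7]
width: 0.0854
```

```bash
python3 - <<'E'
from fk import *
s=observe();st=(Ro.from_rotvec(s['ee_rot']),s['position']);print(s['position'],s['width'],s['q'].round(2))
snap("wrist","w6")
f=[.4187,-.209]
Rk=pickR()
print(pickP(f,Rk))
_,st=plan(RQ,[*pickP(f,Rk)[:2],.28],-1,s0=st)
_,st=plan(Rk,st[1],-1,s0=st)
_,st=plan(Rk,pickP(f,Rk,.10),-1,s0=st)
_,st=plan(Rk,pickP(f,Rk,.07),-1,s0=st)
E
```

```text
[0.42317841 0.14907852 0.2580533 ] 0.08543454460628298 [-0.65  0.19  0.26  2.09  0.02  0.67  1.23]
[ 0.41210385 -0.20956269  0.05434196]
[[0.001,-0.002,-0.002,-35.6,-3.5,-3.1,-1],[0.001,-0.002,-0.002,-35.6,-3.5,-3.1,-1],[0.001,-0.002,-0.002,-35.7,-3.6,-3.1,-1],[0.001,-0.002,-0.002,-35.6,-3.6,-3.1,-1],[0.001,-0.002,-0.002,-35.7,-3.6,-3.0,-1],[0.001,-0.002,-0.002,-35.6,-3.6,-3.0,-1],[0.001,-0.002,-0.002,-35.7,-3.6,-3.0,-1],[0.001,-0.002,-0.002,-35.6,-3.6,-3.1,-1],[0.001,-0.002,-0.002,-35.7,-3.5,-3.0,-1],[-0.001,-0.002,0.0,-35.6,-3.6,-3.0,-1]]
[[0.971,0.0,0.0,0.0,0.0,0.0,-1],[0.971,0.0,0.0,0.0,0.0,0.0,-1],[0.971,0.0,0.0,0.0,0.0,0.0,-1],[0.971,0.0,0.0,0.0,0.0,0.0,-1],[0.971,0.0,0.0,0.0,0.0,0.0,-1],[0.97,0.0,0.0,0.0,0.0,0.0,-1]]
[[0.0,0.0,0.0,0.0,12.7,30.0,-1],[0.0,0.0,0.0,0.0,12.7,30.0,-1],[0.0,0.0,0.0,0.0,12.7,30.0,-1],[0.0,0.0,0.0,0.0,12.7,30.1,-1],[0.0,0.0,0.0,0.0,12.7,30.0,-1],[0.0,0.0,0.0,0.0,12.7,30.1,-1]]
[[0.0,0.0,0.0,0.0,11.7,27.6,-1]]
```

View pics/w6.png

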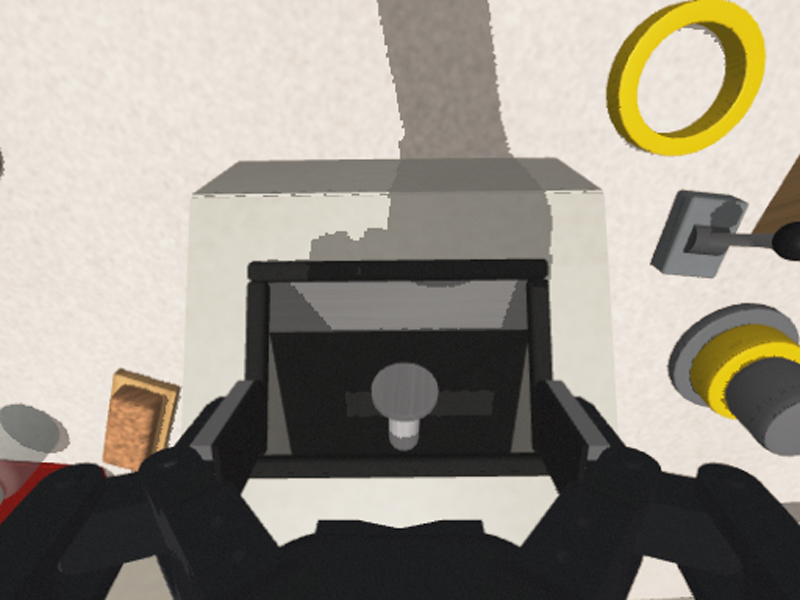

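Foot1 lies inside on the box floor (picture 9). Next is foot2.

Emit:
{"api": "step_arm", "payload": {
  "series": [
    [[0,0,0,-35.65,-3.55,-3.05,-1],[0,0,0,-35.65,-3.55,-3.05,-1],[0,0,0,-35.65,-3.55,-3.05,-1],[0,0,0,-35.65,-3.55,-3.05,-1],[0,0,0,-35.65,-3.55,-3.05,-1],[0,0,0,-35.65,-3.55,-3.05,-1],[0,0,0,-35.65,-3.55,-3.05,-1],[0,0,0,-35.65,-3.55,-3.05,-1],[0,0,0,-35.65,-3.55,-3.05,-1],[0,0,0,-35.65,-3.55,-3.05,-1]]
  ]
}}

```text
time: 13.03
position: [0.4124, -0.2114, 0.279]
ee_rot: [2.025, 2.201, 0.235]
wrist_force: [0.4, 0.6, 0.6]
width: 0.0855
```

Emit:
{"api": "step_arm", "payload": {
  "series": [
    [[0.971,0,0,0,0,0,-1],[0.971,0,0,0,0,0,-1],[0.971,0,0,0,0,0,-1],[0.971,0,0,0,0,0,-1],[0.971,0,0,0,0,0,-1],[0.971,0,0,0,0,0,-1],[0,0,0,0,12.7,30,-1],[0,0,0,0,12.7,30,-1],[0,0,0,0,12.7,30,-1],[0,0,0,0,0,0,-1],[0,0,0,0,0,0,-1],[0,0,0,0,0,0,-1]]
  ]
}}

```text
time: 14.03
position: [0.4135, -0.2101, 0.1823]
ee_rot: [-1.923, -2.092, 0.421]
wrist_force: [-0.4, 0.2, -0.2]
width: 0.0853
```

```bash
python3 - <<'E'
from fk import *
s=observe();st=(Ro.from_rotvec(s['ee_rot']),s['position']);print(s['position'],s['width'],s['q'].round(2))
im,p=snap("wrist","w7")
f=[.4187,-.209]
uv=proj([[*f,.085],[*f,.01]],p);print(uv/.64)
for r,c in((16,.085),(32,.01)):
    t=np.linspace(0,2*np.pi,40);C=proj(np.c_[f[0]+r/1e3*np.cos(t),f[1]+r/1e3*np.sin(t),np.full(40,c)],p)
    cv2.polylines(im,[np.int32(C)],True,(0,0,255),1)
cv2.imwrite("pics/c7.png",im)
Rk=pickR()
_,st=plan(Rk,pickP(f,Rk,.10),-1,s0=st)
_,st=plan(Rk,pickP(f,Rk,.07),-1,s0=st)
E
```

```text
[ 0.41347582 -0.21011203  0.18226556] 0.08532169581247613 [ 0.02  0.61  0.49  1.77 -0.07  1.17  2.17]
[[400.29587128 380.74558898]
 [399.96209481 373.11703   ]]
[[0.006,-0.004,-0.004,0.2,12.2,30.3,-1],[0.006,-0.004,-0.004,0.2,12.3,30.2,-1],[0.007,-0.003,-0.003,0.2,12.3,30.3,-1]]
[[0.0,0.0,0.0,0.0,11.7,27.6,-1]]
```

View pics/c7.png

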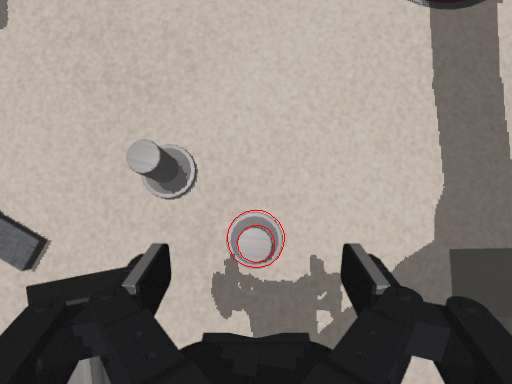

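Foot2 matches the model outline (picture 10). Descend, grip, lift, carry.

Emit:
{"api": "step_arm", "payload": {
  "series": [
    [[0,0,0,0,12.3,30.3,-1],[0,0,0,0,12.3,30.3,-1],[0,0,0,0,12.3,30.3,-1],[0,0,0,0,11.5,27.3,-1],[0,0,0,0,0,0,-1],[0,0,0,0,0,0,1],[0,0,0,0,0,0,1],[0,0,0,0,0,0,1],[0,0,0,0,0,0,1],[0,0,0,0,0,0,1],[0,0,0,0,0,0,1],[0,0,0,0,0,0,1]]
  ]
}}

```text
time: 15.08
position: [0.4125, -0.2101, 0.0549]
ee_rot: [-1.924, -2.093, 0.421]
wrist_force: [2.2, -0.5, 7.6]
width: 0.0306
```

```bash
python3 - <<'E'
from fk import *
p=P("w7");print("f3",onz([[144,156]],.085,p),onz([[168,172]],.01,p))
s=observe();st=(Ro.from_rotvec(s['ee_rot']),s['position']);print(s['position'],s['width'],s['wrist_force'])
_,st=plan(st[0],st[1]+[0,0,.22],1,s0=st)
_,st=plan(RQ,st[1],1,s0=st);_,st=plan(RQ,portP(-.15),1,s0=st)
E
```

```text
f3 [[ 0.34955103 -0.31624012  0.085     ]] [[ 0.35128014 -0.31656724  0.01      ]]
[ 0.41254429 -0.21012376  0.05492362] 0.030623756095981964 [ 2.1778801  -0.48563187  7.57110773]
[[0.0,0.0,0.0,0.0,-14.2,-33.8,1],[0.0,0.0,0.0,0.0,-14.2,-33.8,1],[0.0,0.0,0.0,0.0,-14.2,-33.8,1],[0.0,0.0,0.0,0.0,-14.1,-33.8,1],[0.0,0.0,0.0,0.0,-14.2,-33.8,1],[0.0,0.0,0.0,0.1,-14.1,-33.9,1]]
[[-0.966,-0.001,-0.002,0.0,0.0,0.0,1],[-0.966,-0.001,-0.002,0.0,0.0,0.0,1],[-0.966,-0.001,-0.002,0.0,0.0,0.0,1],[-0.966,-0.001,-0.002,0.0,0.0,0.0,1],[-0.966,-0.001,-0.002,0.0,0.0,0.0,1],[-0.966,0.0,0.001,0.0,0.0,0.0,1]]
[[0.0,0.0,0.0,35.7,3.6,2.7,1],[0.0,0.0,0.0,35.7,3.5,2.7,1],[0.0,0.0,0.0,35.7,3.6,2.7,1],[0.0,0.0,0.0,35.7,3.5,2.7,1],[0.0,0.0,0.0,35.7,3.6,2.7,1],[0.0,0.0,0.0,35.8,3.5,2.7,1],[0.0,0.0,0.0,35.7,3.6,2.7,1],[0.0,0.0,0.0,35.8,3.5,2.7,1],[0.0,0.0,0.0,35.7,3.6,2.7,1],[0.0,0.0,0.0,35.8,3.5,2.7,1]]
```

Emit:
{"api": "step_arm", "payload": {
  "series": [
    [[0,0,0,0,-14.2,-33.8,1],[0,0,0,0,-14.2,-33.8,1],[0,0,0,0,-14.2,-33.8,1],[0,0,0,0,-14.2,-33.8,1],[0,0,0,0,-14.2,-33.8,1],[0,0,0,0,-14.2,-33.8,1],[-0.966,0,0,0,0,0,1],[-0.966,0,0,0,0,0,1],[-0.966,0,0,0,0,0,1],[-0.966,0,0,0,0,0,1],[-0.966,0,0,0,0,0,1],[-0.966,0,0,0,0,0,1]]
  ]
}}

```text
time: 16.08
position: [0.411, -0.2093, 0.2737]
ee_rot: [2.025, 2.201, 0.236]
wrist_force: [0.6, 1.0, -2.8]
width: 0.0302
```

Emit:
{"api": "step_arm", "payload": {
  "series": [
    [[0,0,0,35.7,3.55,2.7,1],[0,0,0,35.7,3.55,2.7,1],[0,0,0,35.7,3.55,2.7,1],[0,0,0,35.7,3.55,2.7,1],[0,0,0,35.7,3.55,2.7,1],[0,0,0,35.7,3.55,2.7,1],[0,0,0,35.7,3.55,2.7,1],[0,0,0,35.7,3.55,2.7,1],[0,0,0,35.7,3.55,2.7,1],[0,0,0,35.7,3.55,2.7,1],[0,0,0,0,0,0,1],[0,0,0,0,0,0,1]]
  ]
}}

```text
time: 17.08
position: [0.4208, 0.1516, 0.2543]
ee_rot: [2.022, 2.211, 0.229]
wrist_force: [0.2, -0.0, -2.3]
width: 0.0302
```

```bash
python3 - <<'E'
from fk import *
s=observe();st=(Ro.from_rotvec(s['ee_rot']),s['position'])
print(s['position'],s['width'],s['q'].round(2))
_,st=plan(RQ,portP(-.15),1,s0=st)
# compare foot in hand with first insertion
snap("wrist","w8");a=cv2.imread("pics/raw_w5.png");b=cv2.imread("pics/raw_w8.png")
d=cv2.absdiff(a,b)[150:330,180:330];print("diff mean",d.mean())
im,p=snap("top","t2")
# f3 shift check by template match against t1
t=cv2.imread("pics/raw_t1.png");c=proj([[.351,-.314,.05]],P("t1"))[0].astype(int);print(c)
T=t[c[1]-10:c[1]+11,c[0]-10:c[0]+11];S=im[c[1]-30:c[1]+31,c[0]-30:c[0]+31]
m=cv2.matchTemplate(S,T,cv2.TM_CCOEFF_NORMED);print(cv2.minMaxLoc(m))
E
```

```text
[0.42078656 0.15159137 0.2542964 ] 0.03019913076274319 [-0.66  0.19  0.26  2.09  0.02  0.67  1.24]
[[-0.048,-0.024,0.036,-2.4,1.8,-1.3,1]]
diff mean 5.5858641975308645
[337 237]
(-0.41600552201271057, 0.999812126159668, (15, 40), (20, 20))
```

Foot2 is held the same way as foot1 and foot3 is unmoved. Inserting foot2.

Emit:
{"api": "step_arm", "payload": {
  "series": [
    [[0,0,0,-0.5,1.8,-1.3,1],[0,0,0,0,8.35,19.75,1],[0,0,0,0,8.35,19.75,1],[0,0,0,0,8.35,19.75,1],[0,0,0,0,8.35,19.75,1],[0,0,0,0,8.35,19.75,1],[0,0,0,0,8.35,19.75,1],[0,0,0,0,8.35,19.75,1],[0,0,0,0,0,0,1],[0,0,0,0,0,0,1],[0,0,0,0,0,0,1]]
  ]
}}

```text
time: 18.1
position: [0.5088, 0.1555, 0.1338]
ee_rot: [2.029, 2.202, 0.231]
wrist_force: [-0.7, -0.0, -1.7]
width: 0.0302
```

Emit:
{"api": "step_arm", "payload": {
  "series": [
    [[0,0,0,0,0,0,-1],[0,0,0,0,0,0,-1],[0,0,0,0,0,0,-1],[0,0,0,0,0,0,-1],[0,0,0,0,-8.35,-19.75,-1],[0,0,0,0,-8.35,-19.75,-1],[0,0,0,0,-8.35,-19.75,-1],[0,0,0,0,-8.35,-19.75,-1],[0,0,0,0,-8.35,-19.75,-1],[0,0,0,0,-8.35,-19.75,-1],[0,0,0,0,-8.35,-19.75,-1]]
  ]
}}

```text
time: 19.02
position: [0.4229, 0.1491, 0.2576]
ee_rot: [2.027, 2.204, 0.232]
wrist_force: [0.6, 0.3, 0.2]
width: 0.0852
```

```bash
python3 - <<'E'
from fk import *
s=observe();st=(Ro.from_rotvec(s['ee_rot']),s['position']);print(s['position'],s['width'],s['q'].round(2))
snap("wrist","w9")
f=[.3505,-.3155]; h=-.35
Rk=pickR(h)
_,st=plan(st[0],[*pickP(f,Rk)[:2]+[.03,0],.28],-1,s0=st)
_,st=plan(Rk,[*pickP(f,Rk)[:2],.21],-1,s0=st)
im,p=snap("top","t3");t=cv2.imread("pics/raw_t1.png");c=[337,237]
T=t[c[1]-10:c[1]+11,c[0]-10:c[0]+11];S=im[c[1]-30:c[1]+31,c[0]-30:c[0]+31]
print(cv2.minMaxLoc(cv2.matchTemplate(S,T,cv2.TM_CCOEFF_NORMED)))
E
```

```text
[0.42289895 0.14910765 0.25763798] 0.08523368994390096 [-0.67  0.19  0.28  2.09  0.02  0.67  1.24]
[[0.0,0.0,0.0,-35.1,-6.2,-3.2,-1],[0.0,0.0,0.0,-35.1,-6.2,-3.2,-1],[0.0,0.0,0.0,-35.1,-6.2,-3.1,-1],[0.0,0.0,0.0,-35.1,-6.2,-3.2,-1],[0.0,0.0,0.0,-35.1,-6.2,-3.1,-1],[0.0,0.0,0.0,-35.1,-6.2,-3.2,-1],[0.0,0.0,0.0,-35.1,-6.2,-3.1,-1],[0.0,0.0,0.0,-35.1,-6.2,-3.2,-1],[0.0,0.0,0.0,-35.2,-6.2,-3.1,-1],[0.0,0.0,0.0,-35.1,-6.2,-3.2,-1],[0.0,0.0,0.0,-35.2,-6.1,-3.1,-1],[0.0,0.0,0.0,-35.1,-6.2,-3.2,-1]]
[[0.0,0.0,0.0,-35.2,-6.1,-3.1,-1]]
[[0.815,0.054,0.598,0.3,-6.2,8.9,-1],[0.815,0.054,0.598,-0.1,-5.5,9.4,-1],[0.815,0.054,0.598,-0.4,-4.6,9.8,-1],[0.815,0.054,0.598,-0.8,-3.8,10.2,-1],[0.815,0.054,0.598,-1.0,-2.8,10.5,-1],[0.815,0.054,0.598,-1.3,-1.8,10.7,-1],[0.817,0.056,0.601,-1.4,-0.9,10.7,-1]]
(-0.42095276713371277, 0.9998098611831665, (15, 40), (20, 20))
```

Emit:
{"api": "step_arm", "payload": {
  "series": [
    [[0,0,0,-35.1,-6.2,-3.2,-1],[0,0,0,-35.1,-6.2,-3.2,-1],[0,0,0,-35.1,-6.2,-3.2,-1],[0,0,0,-35.1,-6.2,-3.2,-1],[0,0,0,-35.1,-6.2,-3.2,-1],[0,0,0,-35.1,-6.2,-3.2,-1],[0,0,0,-35.1,-6.2,-3.2,-1],[0,0,0,-35.1,-6.2,-3.2,-1],[0,0,0,-35.1,-6.2,-3.2,-1],[0,0,0,-35.1,-6.2,-3.2,-1],[0,0,0,-35.1,-6.2,-3.2,-1],[0,0,0,-35.1,-6.2,-3.2,-1]]
  ]
}}

```text
time: 20.12
position: [0.378, -0.2793, 0.2775]
ee_rot: [2.027, 2.203, 0.231]
wrist_force: [0.4, 0.6, 0.2]
width: 0.0852
```

Emit:
{"api": "step_arm", "payload": {
  "series": [
    [[0,0,0,-35.2,-6.1,-3.1,-1],[0.815,0.054,0.598,0.3,-6.2,8.9,-1],[0.815,0.054,0.598,-0.1,-5.5,9.4,-1],[0.815,0.054,0.598,-0.4,-4.6,9.8,-1],[0.815,0.054,0.598,-0.8,-3.8,10.2,-1],[0.815,0.054,0.598,-1,-2.8,10.5,-1],[0.815,0.054,0.598,-1.3,-1.8,10.7,-1],[0.817,0.056,0.601,-1.4,-0.9,10.7,-1],[0,0,0,0,0,0,-1],[0,0,0,0,0,0,-1]]
  ]
}}

```text
time: 20.95
position: [0.3449, -0.3129, 0.208]
ee_rot: [-2.288, -1.604, 0.328]
wrist_force: [0.0, -0.2, 0.7]
width: 0.0852
```

```bash
python3 - <<'E'
from fk import *
s=observe();st=(Ro.from_rotvec(s['ee_rot']),s['position']);print(s['position'],s['width'],s['q'].round(2))
im,p=snap("wrist","w10")
f=[.3505,-.3155];Rk=pickR(-.35);print(np.degrees((st[0].inv()*Rk).as_rotvec()))
for r,c in((16,.085),(32,.01)):
    t=np.linspace(0,2*np.pi,40);C=proj(np.c_[f[0]+r/1e3*np.cos(t),f[1]+r/1e3*np.sin(t),np.full(40,c)],p)
    cv2.polylines(im,[np.int32(C)],True,(0,0,255),1)
w9=cv2.imread("pics/raw_w9.png")
cv2.imwrite("pics/c10.png",np.hstack([cv2.resize(im,(400,300)),cv2.resize(w9,(400,300))]))
_,st=plan(Rk,pickP(f,Rk,.10),-1,s0=st)
_,st=plan(Rk,pickP(f,Rk,.07),-1,s0=st)
E
```

```text
[ 0.34489779 -0.31291697  0.20798092] 0.0852258037817127 [ 0.19  0.64  0.71  1.71 -0.21  1.29  2.19]
[-0.13957507  0.08086643  0.10972011]
[[-0.006,0.003,0.005,-0.1,12.0,28.5,-1],[-0.006,0.003,0.005,-0.1,12.0,28.5,-1],[-0.006,0.003,0.005,-0.1,12.0,28.5,-1],[-0.005,0.004,0.003,-0.2,11.9,28.5,-1]]
[[0.0,0.0,0.0,0.0,11.7,27.6,-1]]
```

View pics/c10.png

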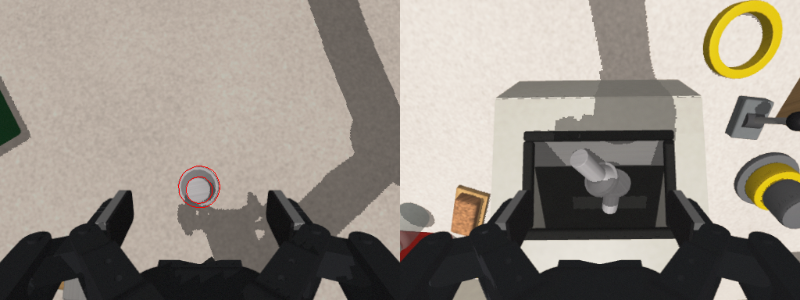

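Foot3 matches (picture 11, left). On the right, foot2 is inside but lies on the chute against foot1, so I'll look again before inserting foot3.

Emit:
{"api": "step_arm", "payload": {
  "series": [
    [[0,0,0,0,12,28.5,-1],[0,0,0,0,12,28.5,-1],[0,0,0,0,12,28.5,-1],[0,0,0,0,12,28.5,-1],[0,0,0,0,11.6,27.5,-1],[0,0,0,0,0,0,-1],[0,0,0,0,0,0,1],[0,0,0,0,0,0,1],[0,0,0,0,0,0,1],[0,0,0,0,0,0,1],[0,0,0,0,0,0,1],[0,0,0,0,0,0,1]]
  ]
}}

```text
time: 22.0
position: [0.345, -0.3144, 0.0578]
ee_rot: [-2.294, -1.604, 0.326]
wrist_force: [0.6, -1.7, 7.0]
width: 0.0301
```

```bash
python3 - <<'E'
from fk import *
s=observe();st=(Ro.from_rotvec(s['ee_rot']),s['position']);print(s['position'],s['width'],s['wrist_force'])
_,st=plan(st[0],st[1]+[0,0,.16],1,s0=st)
_,st=plan(RQ,st[1]+[.04,.03,.05],1,s0=st);_,st=plan(RQ,portP(-.15),1,s0=st)
E
```

```text
[ 0.34504627 -0.31436443  0.05783283] 0.03006380712313096 [ 0.62314327 -1.74405002  7.02838537]
[[0.0,0.0,0.0,-0.1,-12.4,-29.5,1],[0.0,0.0,0.0,-0.1,-12.4,-29.5,1],[0.0,0.0,0.0,0.0,-12.4,-29.5,1],[0.0,0.0,0.0,-0.1,-12.4,-29.5,1],[0.0,0.0,0.0,0.0,-12.3,-29.5,1]]
[[-0.816,-0.053,-0.6,6.0,0.8,-8.1,1],[-0.816,-0.053,-0.6,5.8,1.9,-8.0,1],[-0.816,-0.053,-0.6,5.6,2.9,-7.9,1],[-0.816,-0.053,-0.6,5.4,3.9,-7.6,1],[-0.816,-0.053,-0.6,5.1,4.9,-7.2,1],[-0.816,-0.053,-0.6,4.7,5.8,-6.8,1],[-0.815,-0.055,-0.601,4.2,6.7,-6.3,1]]
[[0.0,0.0,0.0,35.7,5.8,2.3,1],[0.0,0.0,0.0,35.7,5.8,2.3,1],[0.0,0.0,0.0,35.8,5.8,2.3,1],[0.0,0.0,0.0,35.7,5.9,2.2,1],[0.0,0.0,0.0,35.8,5.8,2.3,1],[0.0,0.0,0.0,35.7,5.9,2.2,1],[0.0,0.0,0.0,35.8,5.8,2.3,1],[0.0,0.0,0.0,35.7,5.9,2.2,1],[0.0,0.0,0.0,35.8,5.8,2.3,1],[0.0,0.0,0.0,35.7,5.9,2.2,1],[0.0,0.0,0.0,35.8,5.8,2.3,1],[0.0,0.0,0.0,35.7,5.9,2.2,1]]
```

Emit:
{"api": "step_arm", "payload": {
  "series": [
    [[0,0,0,0,-12.4,-29.5,1],[0,0,0,0,-12.4,-29.5,1],[0,0,0,0,-12.4,-29.5,1],[0,0,0,0,-12.4,-29.5,1],[0,0,0,0,-12.4,-29.5,1],[-0.816,-0.053,-0.6,6,0.8,-8.1,1],[-0.816,-0.053,-0.6,5.8,1.9,-8,1],[-0.816,-0.053,-0.6,5.6,2.9,-7.9,1],[-0.816,-0.053,-0.6,5.4,3.9,-7.6,1],[-0.816,-0.053,-0.6,5.1,4.9,-7.2,1],[-0.816,-0.053,-0.6,4.7,5.8,-6.8,1],[-0.815,-0.055,-0.601,4.2,6.7,-6.3,1]]
  ]
}}

```text
time: 23.0
position: [0.3844, -0.2822, 0.2667]
ee_rot: [2.02, 2.206, 0.236]
wrist_force: [-0.3, -0.4, -2.5]
width: 0.0301
```

Emit:
{"api": "step_arm", "payload": {
  "series": [
    [[0,0,0,35.75,5.8,2.3,1],[0,0,0,35.75,5.8,2.3,1],[0,0,0,35.75,5.8,2.3,1],[0,0,0,35.75,5.8,2.3,1],[0,0,0,35.75,5.8,2.3,1],[0,0,0,35.75,5.8,2.3,1],[0,0,0,35.75,5.8,2.3,1],[0,0,0,35.75,5.8,2.3,1],[0,0,0,0,0,0,1],[0,0,0,0,0,0,1]]
  ]
}}

```text
time: 23.83
position: [0.4085, 0.0082, 0.2579]
ee_rot: [2.021, 2.213, 0.231]
wrist_force: [-1.1, -0.2, -2.7]
width: 0.0298
```

```bash
python3 - <<'E'
from fk import *
s=observe();st=(Ro.from_rotvec(s['ee_rot']),s['position']);print(s['position'],s['width'],s['q'].round(2))
im,p=snap("wrist","w11");i2,p2=snap("scene","s2")
c=proj([boxpt(-.063,0,.159)],p)[0].astype(int);c2=proj([boxpt(0.02,0,.1)],p2)[0].astype(int);print(c,c2)
a=im[max(c[1]-90,0):c[1]+90,max(c[0]-120,0):c[0]+120];b=i2[max(c2[1]-90,0):c2[1]+90,max(c2[0]-120,0):c2[0]+120]
w9=cv2.imread("pics/raw_w9.png");c9=proj([boxpt(-.063,0,.159)],P("w9"))[0].astype(int);k=w9[c9[1]-60:c9[1]+60,c9[0]-80:c9[0]+80]
cv2.imwrite("pics/c11.png",np.hstack([cv2.resize(x,(400,300),interpolation=cv2.INTER_CUBIC) for x in(a,k)]))
E
```

```text
[0.40850747 0.00820079 0.25794369] 0.02983264956326056 [-0.43  0.12  0.41  2.18 -0.11  0.65  1.71]
[393 257] [302 188]
```

View pics/c11.png

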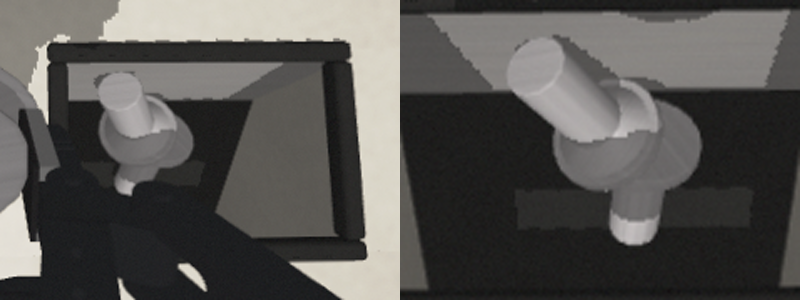

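```bash
python3 - <<'E'
from fk import *
p=P("w9");c9=proj([boxpt(-.063,0,.159)],p)[0].astype(int)
def bx(u,v,dep):
    o,d=ray([[c9[0]-80+u/2.5,c9[1]-60+v/2.5]],p)
    X=o+d[0]*dep;return Ro.from_euler('z',BOX[2]).inv().apply(X-[BOX[0],BOX[1],0]).round(3)
for dep in(.30,.34,.38,.40): print("tip",dep,bx(140,70,dep))
for dep in(.38,.42,.45): print("flange2",dep,bx(205,140,dep),"f1 flange",bx(250,135,dep),"f1 tip",bx(235,230,dep+.03))
E
```

```text
tip 0.3 [-0.079 -0.025  0.126]
tip 0.34 [-0.059 -0.028  0.091]
tip 0.38 [-0.038 -0.032  0.057]
tip 0.4 [-0.027 -0.033  0.04 ]
flange2 0.38 [-0.006  0.002  0.075] f1 flange [-0.008  0.025  0.074] f1 tip [0.056 0.019 0.075]
flange2 0.42 [0.018 0.002 0.042] f1 flange [0.016 0.028 0.041] f1 tip [0.085 0.021 0.045]
flange2 0.45 [0.036 0.003 0.018] f1 flange [0.034 0.03  0.017] f1 tip [0.106 0.022 0.022]
```

Foot2 lies on the chute with its tip at about y −30 (box frame), so I'll insert foot3 shifted 15 mm to +y and open the jaws only part-way.

```bash
python3 - <<'E'
from fk import *
s=observe();st=(Ro.from_rotvec(s['ee_rot']),s['position'])
sh=RQ.apply([.015,0,0])
_,st=plan(RQ,portP(-.15)+sh,1,s0=st)
_,st=plan(RQ,portP(0)+sh,1,s0=st,vmax=22)
E
```

```text
[[-0.007,-0.004,-0.003,31.5,4.9,1.6,1],[-0.007,-0.004,-0.003,31.5,5.0,1.5,1],[-0.007,-0.004,-0.003,31.5,4.9,1.6,1],[-0.007,-0.004,-0.003,31.5,5.0,1.5,1],[-0.008,-0.006,-0.004,31.5,5.0,1.5,1]]
[[0.0,0.0,0.0,0.0,8.3,19.7,1],[0.0,0.0,0.0,0.0,8.3,19.7,1],[0.0,0.0,0.0,0.0,8.4,19.8,1],[0.0,0.0,0.0,0.0,8.3,19.7,1],[0.0,0.0,0.0,0.0,8.4,19.8,1],[0.0,0.0,0.0,0.0,8.3,19.7,1],[0.0,0.0,0.0,0.0,8.4,19.8,1]]
```

Emit:
{"api": "step_arm", "payload": {
  "series": [
    [[0,0,0,31.5,5,1.5,1],[0,0,0,31.5,5,1.5,1],[0,0,0,31.5,5,1.5,1],[0,0,0,31.5,5,1.5,1],[0,0,0,31.5,5,1.5,1],[0,0,0,0,0,0,1],[0,0,0,0,0,0,1],[0,0,0,0,0,0,1]]
  ]
}}

```text
time: 24.6
position: [0.4222, 0.1629, 0.2563]
ee_rot: [2.029, 2.201, 0.23]
wrist_force: [-0.3, -0.5, -2.2]
width: 0.03
```

```bash
python3 - <<'E'
from fk import *
s=observe();st=(Ro.from_rotvec(s['ee_rot']),s['position'])
print(RQ.inv().apply(s['position']-portP(-.15))*1e3,np.degrees((st[0].inv()*RQ).as_rotvec()))
E
```

```text
[13.55949852  0.97262738 -0.19885395] [-0.2062046  -0.03962495 -0.22664302]
```

Emit:
{"api": "step_arm", "payload": {
  "series": [
    [[0,0,0,2,-1,0,1],[0,0,0,0,8.35,19.75,1],[0,0,0,0,8.35,19.75,1],[0,0,0,0,8.35,19.75,1],[0,0,0,0,8.35,19.75,1],[0,0,0,0,8.35,19.75,1],[0,0,0,0,8.35,19.75,1],[0,0,0,0,8.35,19.75,1],[0,0,0,0,0,0,1],[0,0,0,0,0,0,1],[0,0,0,0,0,0,1]]
  ]
}}

```text
time: 25.52
position: [0.506, 0.1732, 0.1335]
ee_rot: [2.028, 2.203, 0.231]
wrist_force: [0.1, 0.1, -2.1]
width: 0.0302
```

Emit:
{"api": "step_arm", "payload": {
  "series": [
    [[0,0,0,0,0,0,-0.4],[0,0,0,0,0,0,-0.4],[0,0,0,0,0,0,-0.4],[0,0,0,0,0,0,-0.4],[0,0,0,0,0,0,-0.4],[0,0,0,0,-8.35,-19.75,-0.4],[0,0,0,0,-8.35,-19.75,-0.4],[0,0,0,0,-8.35,-19.75,-0.4],[0,0,0,0,-8.35,-19.75,-0.4],[0,0,0,0,-8.35,-19.75,-0.4],[0,0,0,0,-8.35,-19.75,-0.4],[0,0,0,0,-8.35,-19.75,-0.4]]
  ]
}}

```text
time: 26.52
position: [0.4204, 0.1668, 0.2574]
ee_rot: [2.026, 2.205, 0.233]
wrist_force: [0.7, 1.1, -1.2]
width: 0.0599
```

```bash
python3 - <<'E'
from fk import *
s=observe();print(s['position'],s['width'],s['wrist_force'])
im,p=snap("wrist","w12")
im2,p2=snap("top","t4")
cv2.imwrite("pics/c12.png",np.hstack([cv2.resize(im,(400,300)),cv2.resize(im2,(400,300))]))
E
```

```text
[0.42036175 0.16684607 0.25736046] 0.05992640093332348 [ 0.67914195  1.09306618 -1.19313308]
```

View pics/c12.png

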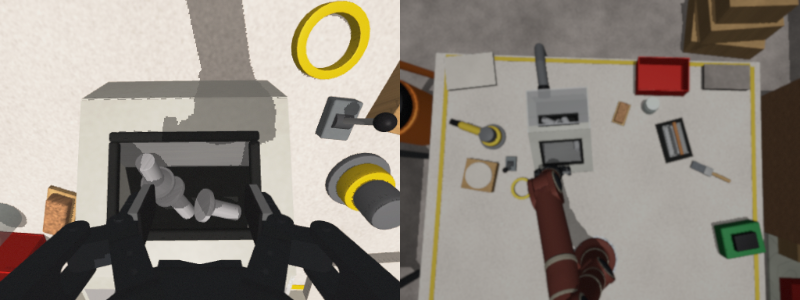

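All three feet are inside and none remain on the table (picture 13). Now the tray: fit the bar and mat.

```bash
python3 - <<'E'
from fk import *
p3,p2=P("w3"),P("w2")
M=[(196,248,70,1),(299,219,70,-1)]
obs=[]
def cr(a,b): return ((115+a/5)/.64,(130+b/4.8)/.64)
# mat x -> tray x dir (world +y-ish), mat y -> world -x-ish
for uv,x,y in[(cr(50,140),-70,100),(cr(383,45),70,100),(cr(545,490),70,-100),((41,234),70,100),((107,364),70,-100)]:
    obs.append((p2 if uv[0]<110 and uv[1] in(234,364) else p3,uv,np.array([x,y,3])/1e3))
x,r=rigfit(obs,[.572,-.375,1.84]);print("mat",x.round(4),r.round(1).tolist())
b=onz([[115+180/5,130+190/4.8],[115+320/5,130+573/4.8]],.086,p3);print(b,b.mean(0),np.linalg.norm(b[1]-b[0]))
d=b[0]-b[1];print("tray yaw",np.arctan2(d[1],d[0])-np.pi/2+2*np.pi)
# predict tray from bar: check end wall corners (z=.033)
E
```

```text
mat [ 0.5735 -0.3733  1.8446] [[-2.1, -0.1], [0.7, -0.5], [-0.1, 0.7], [-0.3, -2.1], [1.8, 2.8]]
[[ 0.49869184 -0.38675071  0.086     ]
 [ 0.64570044 -0.35153665  0.086     ]] [ 0.57219614 -0.36914368  0.086     ] 0.15116732238925207
tray yaw 1.8059038869784523
```

```bash
cat >> fk.py <<'E'
TR=[.572,-.369,1.806];MAT=[.5735,-.3733,1.845]
def RT(th): return tooldown(BOX[2],th,BOX[2])
def tipP(th,lx=.010,lz=.234,y=0):
    bar=np.array([.069+lx,y,lz])-Ro.from_euler('y',-th).apply([-.048,0,-.061])
    return boxpt(*bar)+RT(th).apply([0,0,.019])
E
python3 - <<'E'
from fk import *
s=observe();st=(Ro.from_rotvec(s['ee_rot']),s['position'])
Rt=tooldown(TR[2]);g=np.array([TR[0],TR[1],.06])
A=[st,(st[0],np.array([.45,0,.33])),(Rt,np.array([.572,-.369,.20])),(Rt,g),(Rt,g+[0,0,.36]),(RT(0),np.array([.60,-.20,.42])),(RT(0),tipP(0,lz=.32)),(RT(.3),tipP(.3,lz=.26)),(RT(.3),tipP(.3)),(RT(.6),tipP(.6)),(RT(.95),tipP(.95))]
trace(A,s['q'])
for a in A: print(a[1].round(3))
E
```

```text
[-0.45  0.11  0.46  1.96 -0.09  0.87  1.72] err mm 0.0 deg 0.0
[ 0.32  0.72  0.42  1.37 -0.3   1.11  2.59] err mm 0.0 deg 0.0
[ 0.35  0.87  0.36  1.49 -0.37  0.84  2.64] err mm 0.0 deg 0.0
[ 0.35  0.62  0.45  0.94 -0.26  1.62  2.52] err mm 0.0 deg 0.0
[-0.14  0.6   0.9   1.13 -0.46  1.6   0.73] err mm 0.0 deg 0.0
[-0.63  0.75  0.88  1.01 -0.56  1.59  0.17] err mm 0.0 deg 0.0
[-0.83  0.62  0.93  1.49 -0.59  1.    0.28] err mm 0.0 deg 0.0
[-0.82  0.63  0.91  1.53 -0.61  0.95  0.3 ] err mm 0.0 deg 0.0
[-0.94  0.49  0.88  1.84 -0.71  0.44  0.42] err mm 0.0 deg 0.0
[-0.97  0.38  0.74  2.04 -1.36  0.01  1.05] err mm 17.8 deg 6.9
[0.421 0.168 0.259]
[0.45 0.   0.33]
[ 0.572 -0.369  0.2  ]
[ 0.572 -0.369  0.06 ]
[ 0.572 -0.369  0.42 ]
[ 0.6  -0.2   0.42]
[0.681 0.171 0.362]
[0.667 0.17  0.314]
[0.667 0.17  0.288]
[0.649 0.169 0.296]
[0.627 0.167 0.297]
```

```bash
cat >> fk.py <<'E'
def J(q):
    R0,p0=fk(q,V);Jm=np.zeros((6,7))
    for i in range(7):
        d=np.zeros(7);d[i]=1e-5;R1,p1=fk(q+d,V)
        Jm[:3,i]=(p1-p0)/1e-5;Jm[3:,i]=(R1*R0.inv()).as_rotvec()/1e-5
    return Jm
def sim(path,q,W=np.ones(7),verbose=True,sub=60,lam=1e-3,null=None):
    q=np.array(q,float)
    for (R0,p0),(R1,p1) in zip(path,path[1:]):
        wv=(R0.inv()*R1).as_rotvec()
        for k in range(1,sub+1):
            Rt=R0*Ro.from_rotvec(wv*k/sub);pt=p0+(np.array(p1)-p0)*k/sub
            R,p=fk(q,V);e=np.r_[pt-p,(Rt*R.inv()).as_rotvec()]
            Jm=J(q);Wi=np.diag(1/W);A=Jm@Wi@Jm.T+lam**2*np.eye(6)
            dq=Wi@Jm.T@np.linalg.solve(A,e)
            if null is not None: dq=dq+(np.eye(7)-Wi@Jm.T@np.linalg.solve(A,Jm))@(null*(-q+np.array([0,.9,0,1.3,0,1,0]))/sub)
            q=np.clip(q+dq,LO,HI)
        R,p=fk(q,V)
        if verbose:print(q.round(2),"err %.1f mm %.1f deg"%(np.linalg.norm(p-p1)*1e3,np.degrees((R.inv()*R1).magnitude())))
    return q
E
python3 - <<'E'
from fk import *
# data: RQ at f1-lift -> port (-.15) : compare with logged q
q9=np.array([-.65,.19,.26,2.09,.02,.67,1.23]);a=fk(q9,V)
Rk=pickR()
print("actual [0.02 0.61 0.49 1.77 -0.07 1.17 2.17]")
sim([a,(RQ,np.array([.4121,-.2096,.28])),(Rk,np.array([.4135,-.2101,.1823]))],q9)
qa=np.array([-.67,.19,.28,2.09,.02,.67,1.24]);a=fk(qa,V);print("actual [0.19 0.64 0.71 1.71 -0.21 1.29 2.19]")
R3=pickR(-.35)
sim([a,(a[0],np.array([.374,-.3155,.28])),(R3,np.array([.3449,-.3129,.208]))],qa)
qb=np.array([.128,.282,.363,1.472,-.104,1.408,2.067]);a=fk(qb,V);print("actual [-.002,.41,.256,2.082,-.168,.665,2.022]")
sim([a,(tooldown(1.656),np.array([.43406,-.1025,.16286]))],qb)
print(observe()['q'].round(3))
E
```

```text
actual [0.02 0.61 0.49 1.77 -0.07 1.17 2.17]
[ 0.12  0.21  0.46  2.01 -0.3   0.8   2.42] err 0.0 mm 0.0 deg
[ 0.    0.62  0.51  1.77 -0.08  1.17  2.18] err 0.0 mm 0.0 deg
actual [0.19 0.64 0.71 1.71 -0.21 1.29 2.19]
[ 0.33  0.28  0.54  1.92 -0.41  0.89  2.75] err 0.1 mm 0.0 deg
[ 0.19  0.64  0.71  1.72 -0.22  1.28  2.19] err 0.0 mm 0.0 deg
actual [-.002,.41,.256,2.082,-.168,.665,2.022]
[-0.    0.41  0.26  2.08 -0.16  0.67  2.02] err 0.0 mm 0.0 deg
[-7.600e-01  1.960e-01  3.410e-01  2.080e+00  1.000e-03  6.740e-01
  1.223e+00]
```

The pinv model reproduces the arm's joint motion, so I can simulate the tray route before moving.

```bash
cat > r.py <<'E'
from fk import *
s=observe();st=(Ro.from_rotvec(s['ee_rot']),s['position'])
Rt=tooldown(TR[2]);g=np.array([TR[0],TR[1],.06])
tail=[(RT(0),np.array([.60,-.20,.42])),(RT(0),tipP(0,lz=.32)),(RT(.3),tipP(.3,lz=.26)),(RT(.3),tipP(.3)),(RT(.5),tipP(.5)),(RT(.6),tipP(.6)),(RT(.7),tipP(.7)),(RT(.8),tipP(.8)),(RT(.9),tipP(.9)),(RT(.95),tipP(.95))]
print("direct");A=[st,(st[0],np.array([.45,0,.33])),(Rt,np.array([.572,-.369,.20])),(Rt,g),(Rt,g+[0,0,.36])]
q=sim(A,s['q']);sim([A[-1]]+tail,q)
E
python3 r.py; python3 - <<'E'
from fk import *
import sys
# what q3 at slot start gives full tilt?
a=(RT(0),tipP(0,lz=.32))
tail=[(RT(.3),tipP(.3)),(RT(.6),tipP(.6)),(RT(.75),tipP(.75)),(RT(.9),tipP(.9))]
for q3 in(-.9,-.6,-.3,0,.3):
    q0,e,_=ik(*a,np.array([-.25,.5,q3,1.1,-q3/2,1.5,0]),w=.02);print("start",q0.round(2),e)
    sim([a]+tail,q0)
E
```

```text
direct
[-0.45  0.11  0.46  1.96 -0.09  0.87  1.72] err 0.0 mm 0.0 deg
[ 0.31  0.73  0.44  1.37 -0.32  1.11  2.6 ] err 0.1 mm 0.0 deg
[ 0.34  0.87  0.38  1.5  -0.39  0.85  2.66] err 0.0 mm 0.0 deg
[ 0.34  0.62  0.48  0.94 -0.27  1.63  2.53] err 0.1 mm 0.0 deg
[-0.15  0.61  0.92  1.13 -0.47  1.61  0.74] err 0.0 mm 0.0 deg
[-0.64  0.76  0.91  1.01 -0.57  1.59  0.18] err 0.0 mm 0.0 deg
[-0.84  0.63  0.96  1.49 -0.61  1.01  0.29] err 0.0 mm 0.0 deg
[-0.83  0.64  0.94  1.53 -0.64  0.96  0.32] err 0.0 mm 0.0 deg
[-0.93  0.55  0.94  1.74 -0.7   0.63  0.4 ] err 0.0 mm 0.0 deg
[-0.95  0.5   0.91  1.84 -0.75  0.45  0.45] err 0.0 mm 0.0 deg
[-0.93  0.44  0.81  1.94 -0.82  0.25  0.53] err 0.0 mm 0.0 deg
[-0.8   0.38  0.56  2.03 -0.88  0.01  0.61] err 1.6 mm 0.3 deg
[-0.51  0.31  0.12  2.13 -0.93  0.01  0.69] err 85.1 mm 16.0 deg
[-0.03  0.29 -0.5   2.17 -1.09  0.01  0.9 ] err 149.9 mm 28.1 deg
start [-0.01  0.7  -0.63  0.98  0.39  1.56 -0.44] 0.002269213377479287
[ 0.05  0.56 -0.61  1.5   0.52  0.94 -0.62] err 0.0 mm 0.0 deg
[-0.04  0.4  -0.44  1.82  0.79  0.49 -0.94] err 0.0 mm 0.0 deg
[-0.27  0
[... 719 characters left out ...]
0.9   2.14  0.6   0.01 -0.93] err 68.9 mm 12.9 deg
start [-0.29  0.65  0.04  1.   -0.02  1.5  -0.18] 0.003266637546428969
[-0.35  0.5   0.06  1.52  0.05  0.84 -0.24] err 0.0 mm 0.0 deg
[-0.5   0.38  0.2   1.83  0.19  0.36 -0.41] err 0.0 mm 0.0 deg
[-0.7   0.36  0.44  1.98  0.29  0.1  -0.54] err 0.0 mm 0.0 deg
[-0.97  0.41  0.77  2.13  0.29  0.01 -0.6 ] err 59.3 mm 11.1 deg
start [-0.39  0.65  0.26  1.   -0.16  1.5  -0.09] 0.003100143796817217
[-0.48  0.51  0.28  1.52 -0.11  0.84 -0.11] err 0.0 mm 0.0 deg
[-0.62  0.39  0.37  1.84 -0.03  0.35 -0.21] err 0.0 mm 0.0 deg
[-0.75  0.37  0.5   1.99  0.02  0.09 -0.27] err 0.0 mm 0.0 deg
[-0.9   0.38  0.67  2.13  0.    0.01 -0.3 ] err 56.5 mm 10.6 deg
```

```bash
cat > search.py <<'E'
from fk import *
import time
s=observe();st=(Ro.from_rotvec(s['ee_rot']),s['position']);q0=s['q']
rng=np.random.default_rng(0)
def pathfor(way,k):
    Rt=tooldown(TR[2]+np.pi*k);g=np.array([TR[0],TR[1],.06])
    B=lambda th:tooldown(BOX[2]+np.pi*k,th,BOX[2])
    A=[st,(st[0],np.array([.45,.10,.40]))]+way+[(Rt,np.array([.572,-.369,.20])),(Rt,g),(Rt,g+[0,0,.36]),(B(0),np.array([.60,-.20,.42])),(B(0),tipP(0,lz=.32)),(B(.3),tipP(.3,lz=.26)),(B(.3),tipP(.3)),(B(.6),tipP(.6)),(B(.75),tipP(.75)),(B(.9),tipP(.9))]
    return A
if __name__=="__main__":
    t=time.time();best=[]
    while time.time()-t<420:
        n=rng.integers(1,4);way=[]; desc=[]
        for i in range(n):
            y=rng.uniform(-.45,.1);r=rng.uniform(.45,.65);x=np.sqrt(r*r-y*y);h=np.arctan2(y,x)
            yaw=h+rng.uniform(-2.6,2.6);tl=rng.uniform(-.6,.5);hd=h+rng.uniform(-3.1,3.1);z=rng.uniform(.36,.48)
            way.append((tooldown(yaw,tl,hd),np.array([x,y,z])));desc.append(np.round([x,y,z,yaw,tl,hd],3).tolist())
        k=int(rng.integers(0,2))-0
        A=pathfor(way,-k)
        q=q0.copy();ok=True;qs=[]
        for a,b in zip(A,A[1:]):
            q=sim([a,b],q,verbose=False,sub=12);R,p=fk(q,V);qs.append(q)
            if np.linalg.norm(p-b[1])>.002: ok=False;break
        if ok or len(qs)>=len(A)-2:
            best.append((ok,-qs[-1][5] if ok else 9,len(qs),k,desc,np.round(qs[-1],2).tolist()))
    best.sort(key=lambda b:(not b[0],b[1],len(b[4])));print(len(best))
    for b in best[:6]:print(b)
E
python3 search.py
```

```text
1200
(True, np.float64(-0.3524788066268675), 12, 0, [[0.384, -0.313, 0.397, -1.638, 0.228, -1.08]], [-0.31, 0.34, -0.14, 2.11, 2.11, 0.35, -2.32])
(True, np.float64(-0.3358817871298919), 14, 0, [[0.522, -0.152, 0.378, -0.363, -0.148, -2.017], [0.49, -0.328, 0.403, 1.843, -0.123, 2.193], [0.426, -0.23, 0.391, -1.992, 0.404, -1.158]], [-0.35, 0.34, -0.08, 2.11, 2.14, 0.34, -2.36])
(False, 9, 12, 0, [[0.461, 0.032, 0.456, -0.783, -0.435, -0.238]], [-0.84, 0.37, 0.58, 2.13, -0.22, 0.01, -0.07])
(False, 9, 12, 0, [[0.487, -0.291, 0.395, -0.258, 0.291, -0.165]], [-0.7, 0.34, 0.38, 2.13, -0.62, 0.01, 0.36])
(False, 9, 12, 0, [[0.639, 0.089, 0.417, 0.157, 0.229, 2.704]], [-0.76, 0.35, 0.46, 2.13, -0.47, 0.01, 0.2])
(False, 9, 12, 0, [[0.628, -0.056, 0.43, -0.912, -0.337, 1.906]], [-0.87, 0.38, 0.63, 2.13, -0.1, 0.01, -0.19])
```

The direct route reaches about 0.75–0.78 rad of tip, well past the 0.4 rad at which the pins roll. I'll take it and check that the tray empties.

```bash
python3 - <<'E'
from fk import *
s=observe();st=(Ro.from_rotvec(s['ee_rot']),s['position'])
Rt=tooldown(TR[2])
_,st=plan(st[0],[.45,0,.33],-1,s0=st)
_,st=plan(Rt,[.572,-.369,.20],-1,s0=st)
E
```

```text
[[0.0,0.0,0.0,-33.8,5.9,-13.5,-1],[0.0,0.0,0.0,-33.8,5.9,-13.5,-1],[0.0,0.0,0.0,-33.8,5.8,-13.5,-1],[0.0,0.0,0.0,-33.8,5.9,-13.4,-1],[0.0,0.0,0.0,-33.8,5.8,-13.5,-1]]
[[0.184,0.009,-0.129,-34.4,5.5,13.1,-1],[0.184,0.009,-0.129,-34.5,5.3,12.9,-1],[0.184,0.009,-0.129,-34.6,5.1,12.8,-1],[0.184,0.009,-0.129,-34.7,4.9,12.7,-1],[0.184,0.009,-0.129,-34.8,4.7,12.6,-1],[0.184,0.009,-0.129,-34.9,4.4,12.4,-1],[0.184,0.009,-0.129,-34.9,4.2,12.3,-1],[0.184,0.009,-0.129,-35.0,4.0,12.2,-1],[0.184,0.009,-0.129,-35.0,3.7,12.1,-1],[0.184,0.009,-0.129,-35.1,3.5,12.0,-1],[0.186,0.005,-0.134,-35.2,3.2,11.9,-1]]
```

Emit:
{"api": "step_arm", "payload": {
  "series": [
    [[0,0,0,-33.8,5.9,-13.5,-1],[0,0,0,-33.8,5.9,-13.5,-1],[0,0,0,-33.8,5.9,-13.5,-1],[0,0,0,-33.8,5.9,-13.5,-1],[0,0,0,-33.8,5.9,-13.5,-1]]
  ]
}}

```text
time: 27.03
position: [0.4504, -0.002, 0.3283]
ee_rot: [2.026, 2.205, 0.233]
wrist_force: [-0.2, 0.9, -0.6]
width: 0.0857
```

Emit:
{"api": "step_arm", "payload": {
  "series": [
    [[0.184,0.009,-0.129,-34.4,5.5,13.1,-1],[0.184,0.009,-0.129,-34.5,5.3,12.9,-1],[0.184,0.009,-0.129,-34.6,5.1,12.8,-1],[0.184,0.009,-0.129,-34.7,4.9,12.7,-1],[0.184,0.009,-0.129,-34.8,4.7,12.6,-1],[0.184,0.009,-0.129,-34.9,4.4,12.4,-1],[0.184,0.009,-0.129,-34.9,4.2,12.3,-1],[0.184,0.009,-0.129,-35,4,12.2,-1],[0.184,0.009,-0.129,-35,3.7,12.1,-1],[0.184,0.009,-0.129,-35.1,3.5,12,-1],[0.186,0.005,-0.134,-35.2,3.2,11.9,-1],[0,0,0,0,0,0,-1]]
  ]
}}

```text
time: 28.03
position: [0.5694, -0.3771, 0.1923]
ee_rot: [-1.951, -2.455, 0.02]
wrist_force: [-0.7, -0.2, 0.1]
width: 0.0853
```

Emit:
{"api": "step_arm", "payload": {
  "series": [
    [[0,0,0,0,0,0,-1],[0,0,0,0,0,0,-1]]
  ]
}}

```text
time: 28.2
position: [0.5713, -0.3695, 0.1977]
ee_rot: [-1.945, -2.463, 0.007]
wrist_force: [0.4, 1.0, -0.1]
width: 0.0853
```

```bash
python3 - <<'E'
from fk import *
s=observe();st=(Ro.from_rotvec(s['ee_rot']),s['position']);print(s['position'],s['q'].round(2))
im,p=snap("wrist","w13")
R=Ro.from_euler('z',TR[2])
def poly(pts,col):
    C=proj(R.apply(np.array(pts)/1e3)+[TR[0],TR[1],.003],p);cv2.polylines(im,[np.int32(C*8)],True,col,1,cv2.LINE_AA,3)
poly([[-8,-77,83],[8,-77,83],[8,77,83],[-8,77,83]],(0,0,255))
poly([[-48,-75,14],[43,-75,30],[43,75,30],[-48,75,14]],(0,255,0))
Rm=Ro.from_euler('z',MAT[2]);C=proj(Rm.apply(np.array([[-70,-100,3],[70,-100,3],[70,100,3],[-70,100,3]])/1e3)+[MAT[0],MAT[1],0],p);cv2.polylines(im,[np.int32(C*8)],True,(255,0,0),1,cv2.LINE_AA,3)
cv2.imwrite("pics/c13.png",cv2.resize(im,(800,600)))
E
```

```text
[ 0.57125338 -0.36948037  0.19769115] [ 0.31  0.73  0.45  1.37 -0.32  1.11  2.6 ]
```

View pics/c13.png

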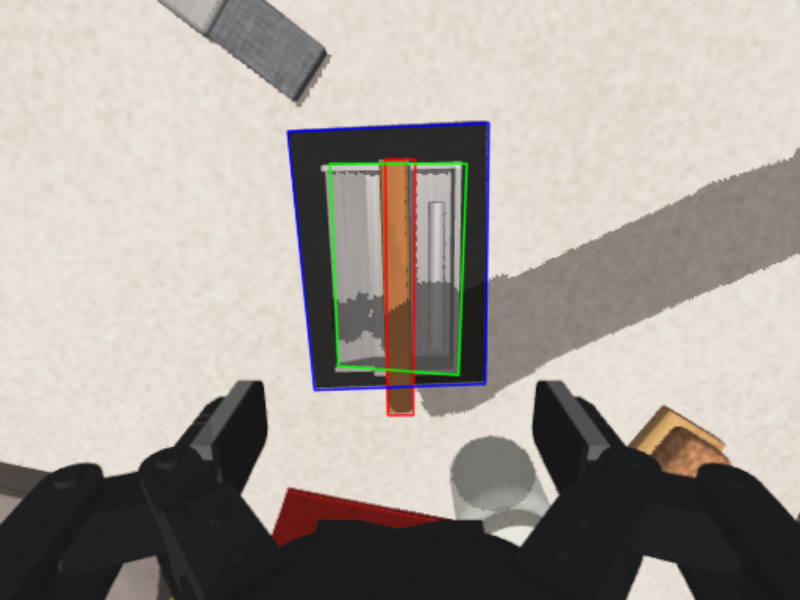

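The fits overlay the tray and mat closely, with the bar within about 2 mm (picture 14). Two views are left, so from here I'll rely mostly on numbers. Descend, grip, lift.

Emit:
{"api": "step_arm", "payload": {
  "grip_force": 110,
  "series": [
    [[0,0,0,-0.5,0,35,-1],[0,0,0,0,0,35,-1],[0,0,0,0,0,35,-1],[0,0,0,0,0,20,-1],[0,0,0,0,0,12.5,-1],[0,0,0,0,0,0,-1],[0,0,0,0,0,0,-1],[0,0,0,0,0,0,1],[0,0,0,0,0,0,1],[0,0,0,0,0,0,1],[0,0,0,0,0,0,1],[0,0,0,0,0,0,1]]
  ]
}}

```text
time: 29.25
position: [0.5712, -0.3712, 0.0621]
ee_rot: [1.947, 2.465, -0.008]
wrist_force: [0.0, 0.7, 0.5]
width: 0.0254
```

Emit:
{"api": "step_arm", "payload": {
  "series": [
    [[0,0,0,0,0,0,1],[0,0,0,0,0,0,1],[0,0,0,0,0,0,1],[0,0,0,0,0,0,1]]
  ]
}}

```text
time: 29.58
position: [0.5711, -0.3714, 0.062]
ee_rot: [1.947, 2.465, -0.008]
wrist_force: [-0.3, -0.1, 4.9]
width: 0.0136
```

```bash
python3 - <<'E'
from fk import *
s=observe();st=(Ro.from_rotvec(s['ee_rot']),s['position']);print(s['position'],s['width'],s['wrist_force'],s['q'].round(2))
print(st[0].as_matrix().round(3))
_,st=plan(st[0],s['position']+[0,0,.36],1,s0=st,vmax=34)
_,st=plan(RT(0),[.60,-.20,.42],1,s0=st)
_,st=plan(RT(0),tipP(0,lz=.32),1,s0=st,vmax=34)
E
```

```text
[ 0.5711457  -0.371378    0.06204832] 0.013613702616808393 [-0.34327534 -0.10829742  4.89644195] [ 0.33  0.87  0.39  1.49 -0.39  0.85  2.66]
[[-0.232  0.973 -0.003]
 [ 0.973  0.232 -0.004]
 [-0.003 -0.004 -1.   ]]
[[0.0,0.0,0.0,-0.1,-0.1,-32.7,1],[0.0,0.0,0.0,-0.1,-0.1,-32.7,1],[0.0,0.0,0.0,-0.1,-0.1,-32.7,1],[0.0,0.0,0.0,-0.1,-0.2,-32.7,1],[0.0,0.0,0.0,-0.1,-0.1,-32.7,1],[0.0,0.0,0.0,-0.1,-0.2,-32.7,1],[0.0,0.0,0.0,-0.1,-0.1,-32.8,1],[0.0,0.0,0.0,-0.1,-0.2,-32.7,1],[0.0,0.0,0.0,-0.1,-0.1,-32.8,1],[0.0,0.0,0.0,-0.2,-0.2,-32.7,1],[0.0,0.0,0.0,-0.1,-0.1,-32.8,1]]
[[0.0,0.004,1.026,10.0,4.2,0.1,1],[0.0,0.004,1.026,10.4,3.1,0.1,1],[0.0,0.004,1.026,10.7,2.0,0.1,1],[0.0,0.004,1.026,10.8,0.9,0.1,1],[0.0,0.004,1.026,10.9,-0.3,0.1,1],[0.0,0.004,1.026,10.8,-1.5,0.1,1],[0.0,0.004,1.026,10.5,-2.6,0.1,1],[0.0,0.004,1.026,10.2,-3.7,0.1,1],[0.0,0.004,1.026,9.7,-4.8,0.1,1],[0.0,0.004,1.026,9.2,-5.8,0.1,1],[0.0,0.004,1.026,8.5,-6.8,0.1,1],[0.0,0.004,1.026,7.7,-7.7,0.1,1]]
[[0.0,0.004,1.026,6.8,-8.4,0.1,1],[0.0,0.004,1.026,5.9,-9.1,0.1,1],[0.0,0.004,1.026,4.9,-9.7,0.2,1],[-0.005,0.002,1.03,3.8,-10.2,0.1,1]]
[[0.0,0.0,0.0,9.4,-30.3,4.8,1],[0.0,0.0,0.0,9.4,-30.3,4.8,1],[0.0,0.0,0.0,9.4,-30.3,4.8,1],[0.0,0.0,0.0,9.4,-30.2,4.8,1],[0.0,0.0,0.0,9.4,-30.3,4.9,1],[0.0,0.0,0.0,9.4,-30.2,4.8,1],[0.0,0.0,0.0,9.4,-30.3,4.9,1],[0.0,0.0,0.0,9.4,-30.2,4.8,1],[0.0,0.0,0.0,9.3,-30.3,4.9,1],[0.0,0.0,0.0,9.4,-30.2,4.8,1],[0.0,0.0,0.0,9.3,-30.3,4.9,1],[0.0,0.0,0.0,9.4,-30.2,4.8,1]]
```

Tray gripped. Lift it and turn it gently so that the pins stay in.

Emit:
{"api": "step_arm", "payload": {
  "series": [
    [[0,0,0,0,0,-10,1],[0,0,0,0,0,-20,1],[0,0,0,0,0,-35,1],[0,0,0,0,0,-35,1],[0,0,0,0,0,-35,1],[0,0,0,0,0,-35,1],[0,0,0,0,0,-35,1],[0,0,0,0,0,-35,1],[0,0,0,0,0,-35,1],[0,0,0,0,0,-35,1],[0,0,0,0,0,-30,1],[0,0,0,0,0,-20,1]]
  ]
}}

```text
time: 30.58
position: [0.5722, -0.3696, 0.4245]
ee_rot: [1.946, 2.464, -0.008]
wrist_force: [0.6, -0.2, -2.7]
width: 0.014
```

Emit:
{"api": "step_arm", "payload": {
  "series": [
    [[0,0,0.5,5,2,0,1],[0,0,1,10,3,0,1],[0,0,1.02,10,2,0,1],[0,0,1.02,11,1,0,1],[0,0,1.02,11,0,0,1],[0,0,1.02,11,-1.5,0,1],[0,0,1.02,10.5,-2.5,0,1],[0,0,1.02,10,-3.5,0,1],[0,0,1.02,10,-5,0,1],[0,0,1.02,9,-6,0,1],[0,0,1.02,8.5,-7,0,1],[0,0,1.02,7.5,-7.5,0,1]]
  ]
}}

```text
time: 31.58
position: [0.5857, -0.245, 0.4197]
ee_rot: [-3.012, -0.889, 0.011]
wrist_force: [-0.2, 0.2, -3.3]
width: 0.0143
```

Emit:
{"api": "step_arm", "payload": {
  "series": [
    [[0,0,1.02,7,-8.5,0,1],[0,0,1.02,6,-9,0,1],[0,0,1.02,5,-10,0,1],[0,0,1,4,-10,0,1],[0,0,0.6,4,-10,0,1],[0,0,0,0,-5,0,1],[0,0,0,0,0,0,1],[0,0,0,0,0,0,1]]
  ]
}}

```text
time: 32.25
position: [0.5925, -0.1873, 0.4201]
ee_rot: [3.135, 0.146, -0.009]
wrist_force: [-1.2, -0.1, -3.5]
width: 0.0139
```

```bash
sed -i 's/apply(\[0,0,.019\])/apply([0,0,.016])/; s/lz=.234,y=0/lz=.234,y=.0015/' fk.py; python3 - <<'E'
from fk import *
s=observe();st=(Ro.from_rotvec(s['ee_rot']),s['position']);print(s['position'],s['width'],s['wrist_force'],s['q'].round(2))
print(st[0].as_matrix().round(3))
_,st=plan(RT(0),tipP(0,lz=.32),1,s0=st,vmax=21)
sim([(Ro.from_rotvec(s['ee_rot']),s['position']),(RT(0),tipP(0,lz=.32))]+[(RT(t),tipP(t)) for t in (.3,.5,.6,.7,.75,.78)],s['q'])
E
```

```text
[ 0.59251763 -0.18727149  0.42012298] 0.01385695799780987 [-1.16134333 -0.06436872 -3.53103536] [-0.19  0.59  0.94  1.17 -0.46  1.6   0.74]
[[ 0.996  0.093 -0.005]
 [ 0.093 -0.996 -0.003]
 [-0.006  0.003 -1.   ]]
[[0.001,0.003,0.004,6.8,-19.5,3.0,1],[0.001,0.003,0.004,6.8,-19.5,3.0,1],[0.001,0.003,0.004,6.8,-19.5,3.0,1],[0.001,0.003,0.004,6.7,-19.5,3.0,1],[0.001,0.003,0.004,6.7,-19.5,3.0,1],[0.001,0.003,0.004,6.7,-19.5,3.0,1],[0.001,0.003,0.004,6.7,-19.5,3.0,1],[0.001,0.003,0.004,6.7,-19.5,3.0,1],[0.001,0.003,0.004,6.7,-19.5,3.0,1],[0.001,0.003,0.004,6.7,-19.5,3.0,1],[0.001,0.003,0.004,6.7,-19.5,3.0,1],[0.001,0.003,0.004,6.7,-19.5,3.0,1]]
[[0.001,0.003,0.004,6.7,-19.5,3.0,1],[0.001,0.003,0.004,6.6,-19.5,3.0,1],[0.001,0.003,0.004,6.6,-19.5,3.0,1],[0.001,0.003,0.004,6.6,-19.5,3.0,1],[0.001,0.003,0.004,6.7,-19.5,3.0,1],[0.01,0.004,0.006,6.6,-19.4,3.1,1]]
[-0.64  0.76  0.91  1.01 -0.58  1.6   0.18] err 0.0 mm 0.0 deg
[-0.84  0.64  0.95  1.53 -0.64  0.96  0.32] err 0.0 mm 0.0 deg
[-0.94  0.55  0.96  1.74 -0.7   0.64  0.4 ] err 0.0 mm 0.0 deg
[-0.97  0.5   0.92  1.84 -0.75  0.46  0.45] err 0.0 mm 0.0 deg
[-0.95  0.44  0.83  1.94 -0.82  0.26  0.53] err 0.0 mm 0.0 deg
[-0.91  0.41  0.74  1.99 -0.86  0.14  0.58] err 0.0 mm 0.0 deg
[-0.87  0.39  0.65  2.02 -0.88  0.07  0.6 ] err 0.0 mm 0.0 deg
```

Emit:
{"api": "step_arm", "payload": {
  "series": [
    [[0,0,0,3,-9.5,2,1],[0,0,0,6.7,-19.5,3,1],[0,0,0,6.7,-19.5,3,1],[0,0,0,6.7,-19.5,3,1],[0,0,0,6.7,-19.5,3,1],[0,0,0,6.7,-19.5,3,1],[0,0,0,6.7,-19.5,3,1],[0,0,0,6.7,-19.5,3,1],[0,0,0,6.7,-19.5,3,1],[0,0,0,6.7,-19.5,3,1],[0,0,0,6.7,-19.5,3,1],[0,0,0,6.7,-19.5,3,1]]
  ]
}}

```text
time: 33.25
position: [0.6487, 0.0435, 0.3843]
ee_rot: [3.135, 0.143, -0.007]
wrist_force: [0.3, 0.4, -3.2]
width: 0.014
```

Emit:
{"api": "step_arm", "payload": {
  "series": [
    [[0,0,0,6.7,-19.5,3,1],[0,0,0,6.7,-19.5,3,1],[0,0,0,6.7,-19.5,3,1],[0,0,0,6.7,-19.5,3,1],[0,0,0,6.7,-19.5,3,1],[0,0,0,6.7,-19.5,3,1],[0,0,0,3.5,-10,1,1],[0,0,0,0,0,0,1],[0,0,0,0,0,0,1],[0,0,0,0,0,0,1]]
  ]
}}

```text
time: 34.08
position: [0.6805, 0.1704, 0.3655]
ee_rot: [3.133, 0.138, -0.006]
wrist_force: [-0.9, 0.1, -3.1]
width: 0.0139
```

```bash
python3 - <<'E'
from fk import *
s=observe();st=(Ro.from_rotvec(s['ee_rot']),s['position']);print(s['position'],tipP(0,lz=.32),s['wrist_force'],s['q'].round(2))
print(np.degrees((st[0].inv()*RT(0)).as_rotvec()))
print(".3 high");_,st=plan(RT(.3),tipP(.3,lz=.26),1,s0=st,wmax=3)
print(".3 low");_,st=plan(RT(.3),tipP(.3),1,s0=st,vmax=10)
im,p=snap("wrist","w14");im2,p2=snap("scene","s3");im3,p3=snap("top","t5")
C=proj([boxpt(x,y,.22) for x,y in((.05,-.078),(.088,-.078),(.088,.078),(.05,.078))],p3);cv2.polylines(im3,[np.int32(C*8)],True,(0,0,255),1,cv2.LINE_AA,3)
c=C.mean(0).astype(int);a=im3[c[1]-45:c[1]+45,c[0]-60:c[0]+60]
cv2.imwrite("pics/c14.png",np.hstack([cv2.resize(im,(400,300)),cv2.resize(a,(400,300),interpolation=cv2.INTER_CUBIC)]))
E
```

```text
[0.68045634 0.17043301 0.36551604] [0.68111291 0.17288923 0.365     ] [-0.89398859  0.06344937 -3.12490308] [-0.64  0.76  0.92  1.   -0.57  1.61  0.19]
[0.29180787 0.24731202 0.18204202]
.3 high
[[0.007,0.484,0.006,-2.4,-0.4,8.1,1],[0.007,0.484,0.006,-2.8,-0.4,7.9,1],[0.007,0.484,0.006,-3.2,-0.5,7.8,1],[0.007,0.484,0.006,-3.6,-0.4,7.6,1],[0.007,0.484,0.006,-4.0,-0.4,7.4,1],[0.009,0.486,0.008,-4.3,-0.5,7.2,1]]
.3 low
[[0.0,0.0,0.0,-2.6,0.0,8.3,1],[0.0,0.0,0.0,-2.5,0.0,8.3,1],[0.0,0.0,0.0,-2.6,0.0,8.3,1]]
```

Emit:
{"api": "step_arm", "payload": {
  "series": [
    [[0,0.484,0,-2.4,-0.4,8,1],[0,0.484,0,-2.8,-0.4,8,1],[0,0.484,0,-3.2,-0.4,8,1],[0,0.484,0,-3.6,-0.4,7.6,1],[0,0.484,0,-4,-0.4,7.4,1],[0,0.484,0,-4.3,-0.4,7.2,1],[0,0,0,-2.6,0,8.3,1],[0,0,0,-2.6,0,8.3,1],[0,0,0,0,0,0,1],[0,0,0,0,0,0,1],[0,0,0,0,0,0,1]]
  ]
}}

```text
time: 35.15
position: [0.6669, 0.1734, 0.2996]
ee_rot: [-3.093, -0.142, -0.469]
wrist_force: [-0.2, 0.3, -4.4]
width: 0.0141
```

```bash
cat > q.py <<'E'
from fk import *
import sys
s=observe();R=Ro.from_rotvec(s['ee_rot']);z=R.as_matrix()[:,2]
th=np.arctan2(np.hypot(z[0],z[1]),-z[2])
bar=s['position']-R.apply([0,0,.016])
sg=R.as_matrix()[:,0];k=1
lip=bar+R.apply([-.048,0,0])+R.apply([0,0,.061])
b=Ro.from_euler('z',BOX[2]).inv()
L=b.apply(lip-[BOX[0],BOX[1],0])-[.069,0,.22]
print("theta %.3f"%th,"lip rel slot mm",(L*1e3).round(1),"F",s['wrist_force'].round(1),"q",s['q'].round(2),"yaw err",round(float(np.degrees((R.inv()*RT(th)).as_rotvec()[2])),2), np.degrees((R.inv()*RT(th)).as_rotvec()).round(2))
st=(R,s['position'])
for t in map(float,sys.argv[1:]):
    n=max(2,int(np.ceil(abs(t-th)/.04)));print(t)
    for i in range(n):
        tt=th+(t-th)*(i+1)/n;_,st=plan(RT(tt),tipP(tt),1,n=1,s0=st)
    th=t
E
python3 q.py .3 .5
```

```text
theta 0.301 lip rel slot mm [11.4  2.8 22.4] F [-0.2  0.3 -4.4] q [-0.85  0.64  0.96  1.51 -0.63  0.98  0.31] yaw err 0.4 [0.11 0.   0.4 ]
0.3
[[0.019,-0.004,0.066,-3.8,1.7,7.7,1]]
[[0.0,-0.004,0.0,0.0,0.0,0.0,1]]
0.5
[[0.0,0.382,0.0,-1.8,0.0,-1.9,1]]
[[0.0,0.382,0.0,-1.9,0.0,-1.9,1]]
[[0.0,0.382,0.0,-1.8,0.0,-1.9,1]]
[[0.0,0.382,0.0,-1.8,0.0,-1.8,1]]
[[0.0,0.382,0.0,-1.9,0.0,-1.9,1]]
```

Emit:
{"api": "step_arm", "payload": {
  "series": [
    [[0,0,0,-3.8,1.5,7.7,1],[0,0,0,0,0,0,1],[0,0,0,0,0,0,1],[0,0.19,0,-0.9,0,-0.9,1],[0,0.19,0,-0.9,0,-0.9,1],[0,0.19,0,-0.9,0,-0.9,1],[0,0.19,0,-0.9,0,-0.9,1],[0,0.19,0,-0.9,0,-0.9,1],[0,0.19,0,-0.9,0,-0.9,1],[0,0.19,0,-0.9,0,-0.9,1],[0,0,0,0,0,0,1],[0,0,0,0,0,0,1]]
  ]
}}

```text
time: 36.15
position: [0.6563, 0.1716, 0.2945]
ee_rot: [-3.046, -0.14, -0.679]
wrist_force: [-0.5, 0.2, -3.2]
width: 0.0142
```

```bash
python3 q.py .55 .75; python3 -c "
from h import *
snap('scene','s4');snap('top','t6')"
```

```text
theta 0.438 lip rel slot mm [ 8.8  2.  13.4] F [-0.5  0.2 -3.2] q [-0.92  0.57  0.96  1.68 -0.67  0.74  0.37] yaw err 0.4 [-0.02 -0.    0.4 ]
0.55
[[-0.004,0.355,0.067,-0.4,0.8,-1.8,1]]
[[0.0,0.355,0.0,-1.7,0.0,-1.8,1]]
[[0.0,0.355,0.0,-1.7,0.0,-1.7,1]]
0.75
[[0.0,0.382,0.0,-1.8,0.0,-1.9,1]]
[[0.0,0.382,0.0,-1.8,0.0,-1.9,1]]
[[0.0,0.382,0.0,-1.9,0.0,-1.9,1]]
[[0.0,0.382,0.0,-1.8,0.0,-1.9,1]]
[[0.0,0.382,0.0,-1.9,0.0,-1.9,1]]
```

Emit:
{"api": "step_arm", "payload": {
  "series": [
    [[0,0.18,0.06,0,0.8,-0.9,1],[0,0.18,0,-0.6,0,-0.9,1],[0,0.18,0,-0.85,0,-0.9,1],[0,0.18,0,-0.85,0,-0.9,1],[0,0.18,0,-0.85,0,-0.9,1],[0,0.18,0,-0.85,0,-0.9,1],[0,0,0,0,0,0,1],[0,0.25,0,-1.2,0,-1.25,1],[0,0.25,0,-1.2,0,-1.25,1],[0,0.25,0,-1.2,0,-1.25,1],[0,0.25,0,-1.2,0,-1.25,1],[0,0.25,0,-1.2,0,-1.25,1]]
  ]
}}

```text
time: 37.25
position: [0.6427, 0.1694, 0.2995]
ee_rot: [-2.93, -0.126, -1.045]
wrist_force: [-0.4, 0.4, -2.9]
width: 0.0141
```

Emit:
{"api": "step_arm", "payload": {
  "series": [
    [[0,0.25,0,-1.2,0,-1.25,1],[0,0.25,0,-1.2,0,-1.25,1],[0,0.2,0,-1,0,-1,1],[0,0,0,0,0,0,1],[0,0,0,0,0,0,1],[0,0,0,0,0,0,1],[0,0,0,0,0,0,1],[0,0,0,0,0,0,1],[0,0,0,0,0,0,1]]
  ]
}}

```text
time: 38.0
position: [0.6375, 0.1691, 0.2994]
ee_rot: [-2.888, -0.125, -1.148]
wrist_force: [0.2, 0.0, -2.6]
width: 0.0136
```

```bash
python3 q.py; python3 - <<'E'
from h import *
a,p=snap('wrist','w15');b,p2=snap('scene','s5')
c2=proj([[.63,.165,.26]],p2)[0].astype(int);k=b[c2[1]-60:c2[1]+60,c2[0]-80:c2[0]+80]
cv2.imwrite("pics/c15.png",np.hstack([cv2.resize(a,(400,300)),cv2.resize(k,(400,300),interpolation=cv2.INTER_CUBIC)]))
E
```

```text
theta 0.756 lip rel slot mm [10.2  1.4 13.7] F [ 0.2  0.  -2.6] q [-0.9   0.4   0.72  2.   -0.87  0.13  0.59] yaw err 0.06 [-0.   -0.    0.06]
```

View pics/c15.png

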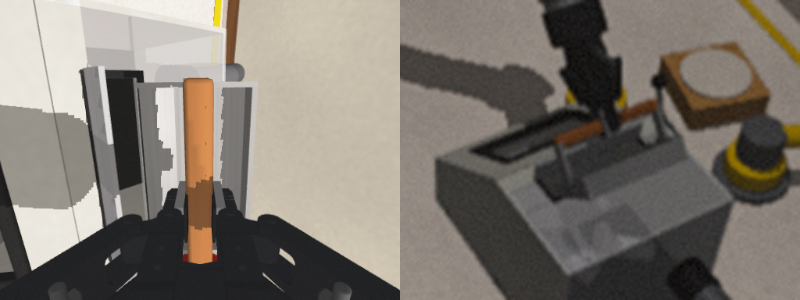

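At 0.756 rad no pin shows in the tray (picture 15). A short shake, then I raise and level it.

Emit:
{"api": "step_arm", "payload": {
  "series": [
    [[0,0.1,0,0,0,0,1],[0,0,0,4,0,0,1],[0,0,0,-4,0,0,1],[0,0,0,4,0,0,1],[0,0,0,-4,0,0,1],[0,0,0,0,4,0,1],[0,0,0,0,-4,0,1],[0,0,0,4,0,0,1],[0,0,0,-4,0,0,1],[0,0,0,0,0,0,1],[0,0,0,0,0,0,1]]
  ]
}}

```text
time: 39.02
position: [0.6369, 0.1692, 0.299]
ee_rot: [-2.882, -0.124, -1.161]
wrist_force: [-0.3, -0.4, -2.6]
width: 0.0142
```

```bash
python3 q.py; python3 - <<'E'
from fk import *
s=observe();st=(Ro.from_rotvec(s['ee_rot']),s['position']);q=s['q']
Rm=tooldown(MAT[2]);m=np.array(MAT[:2])+Ro.from_euler('z',MAT[2]).apply([.0025,0,0])[:2]
# grip is 1.5mm to tray +y of bar middle
m=m+Ro.from_euler('z',MAT[2]).apply([0,.0015,0])[:2]
print(m)
W=[(st[0],s['position']+[0,0,.06]),(RT(0),np.array([.67,.17,.42])),(RT(0),np.array([.60,-.19,.42])),(Rm,np.array([*m,.42])),(Rm,np.array([*m,.10])),(Rm,np.array([*m,.062]))]
sim([st]+W,q)
for a in W: _,st=plan(*a,1,s0=st,vmax=36)
E
```

```text
theta 0.766 lip rel slot mm [10.2  1.5 13.3] F [-0.3 -0.4 -2.6] q [-0.89  0.4   0.69  2.01 -0.89  0.1   0.6 ] yaw err 0.06 [-0.03 -0.    0.06]
[ 0.57137909 -0.37129957]
[-1.11  0.39  1.02  1.92 -0.76  0.3   0.47] err 0.0 mm 0.0 deg
[-0.64  0.74  0.99  0.91 -0.61  1.73  0.18] err 0.1 mm 0.0 deg
[-0.19  0.62  0.99  1.14 -0.51  1.62  0.76] err 0.0 mm 0.0 deg
[ 0.32  0.63  0.53  0.94 -0.3   1.63  2.59] err 0.0 mm 0.0 deg
[ 0.31  0.83  0.44  1.47 -0.4   0.93  2.71] err 0.0 mm 0.0 deg
[ 0.32  0.88  0.42  1.49 -0.42  0.86  2.73] err 0.0 mm 0.0 deg
[[0.0,0.0,0.0,20.8,0.0,-21.6,1],[0.0,0.0,0.0,20.8,0.0,-21.6,1]]
[[0.0,-1.045,0.002,9.4,0.3,-3.0,1],[0.0,-1.045,0.002,9.1,0.3,-4.0,1],[0.0,-1.045,0.002,8.6,0.3,-5.0,1],[0.0,-1.045,0.002,8.0,0.3,-5.9,1],[0.0,-1.045,0.002,7.2,0.3,-6.7,1],[0.0,-1.045,0.002,6.5,0.3,-7.5,1],[-0.002,-1.045,-0.001,5.6,0.2,-8.2,1]]
[[0.0,0.0,0.0,-9.1,32.1,0.0,1],[0.0,0.0,0.0,-9.1,32.1,0.0,1],[0.0,0.0,0.0,-9.1,32.1,0.0,1],[0.0,0.0,0.0,-9.1,32.1,0.0,1],[0.0,0.0,0.0,-9.1,32.1,0.0,1],[0.0,0.0,0.0,-9.1,32.0,0.0,1],[0.0,0.0,0.0,-9.1,32.1,0.0,1],[0.0,0.0,0.0,-9.2,32.0,0.0,1],[0.0
[... 224 characters left out ...]
-1.05,-7.2,8.9,0.0,1],[0.0,0.0,-1.05,-8.2,8.1,0.0,1],[0.0,0.0,-1.05,-9.0,7.1,0.0,1],[0.0,0.0,-1.05,-9.7,6.1,0.0,1],[0.0,0.0,-1.05,-10.3,5.0,0.0,1],[0.0,0.0,-1.05,-10.8,3.8,0.0,1],[0.0,0.0,-1.05,-11.2,2.6,0.0,1],[0.0,0.0,-1.05,-11.4,1.4,0.0,1]]
[[0.0,0.0,-1.05,-11.5,0.1,0.0,1],[0.0,0.0,-1.05,-11.4,-1.2,0.0,1],[0.0,0.0,-1.05,-11.2,-2.4,0.0,1],[0.0,0.0,-1.056,-10.9,-3.6,0.0,1]]
[[0.0,0.0,0.0,0.0,0.0,35.6,1],[0.0,0.0,0.0,0.0,0.0,35.6,1],[0.0,0.0,0.0,0.0,0.0,35.5,1],[0.0,0.0,0.0,0.0,0.0,35.6,1],[0.0,0.0,0.0,0.0,0.0,35.5,1],[0.0,0.0,0.0,0.0,0.0,35.6,1],[0.0,0.0,0.0,0.0,0.0,35.5,1],[0.0,0.0,0.0,0.0,0.0,35.6,1],[0.0,0.0,0.0,0.0,0.0,35.5,1]]
[[0.0,0.0,0.0,0.0,0.0,19.0,1],[0.0,0.0,0.0,0.0,0.0,19.0,1]]
```

Emit:
{"api": "step_arm", "payload": {
  "series": [
    [[0,0,0,10.4,0,-10.8,1],[0,0,0,15.6,0,-16.2,1],[0,0,0,15.6,0,-16.2,1],[0,-1.045,0,9.4,0.3,-3,1],[0,-1.045,0,9.1,0.3,-4,1],[0,-1.045,0,8.6,0.3,-5,1],[0,-1.045,0,8,0.3,-6,1],[0,-1.045,0,7.2,0.3,-6.7,1],[0,-1.045,0,6.5,0.3,-7.5,1],[0,-1.045,0,5.6,0.3,-8.2,1]]
  ]
}}

```text
time: 39.85
position: [0.6665, 0.172, 0.4161]
ee_rot: [-3.128, -0.143, -0.129]
wrist_force: [1.2, 0.9, -2.0]
width: 0.0139
```

Emit:
{"api": "step_arm", "payload": {
  "series": [
    [[0,0,0,-9.1,32,0,1],[0,0,0,-9.1,32,0,1],[0,0,0,-9.1,32,0,1],[0,0,0,-9.1,32,0,1],[0,0,0,-9.1,32,0,1],[0,0,0,-9.1,32,0,1],[0,0,0,-9.1,32,0,1],[0,0,0,-9.1,32,0,1],[0,0,0,-9.1,32,0,1],[0,0,0,-9.1,32,0,1],[0,0,0,-9.1,32,0,1],[0,0,0,0,0,0,1]]
  ]
}}

```text
time: 40.85
position: [0.5942, -0.1985, 0.4054]
ee_rot: [3.136, 0.118, 0.131]
wrist_force: [-1.4, -1.9, -2.5]
width: 0.0141
```

Emit:
{"api": "step_arm", "payload": {
  "series": [
    [[0,0,-1.05,-2.7,11.1,0,1],[0,0,-1.05,-4,10.8,0,1],[0,0,-1.05,-5,10.3,0,1],[0,0,-1.05,-6.2,9.6,0,1],[0,0,-1.05,-7.2,9,0,1],[0,0,-1.05,-8.2,8,0,1],[0,0,-1.05,-9,7,0,1],[0,0,-1.05,-9.7,6,0,1],[0,0,-1.05,-10.3,5,0,1],[0,0,-1.05,-10.8,3.8,0,1],[0,0,-1.05,-11.2,2.6,0,1],[0,0,-1.05,-11.4,1.4,0,1]]
  ]
}}

```text
time: 41.85
position: [0.5781, -0.3249, 0.4012]
ee_rot: [2.351, 2.01, 0.111]
wrist_force: [0.6, -0.3, -2.3]
width: 0.0142
```

Emit:
{"api": "step_arm", "payload": {
  "series": [
    [[0,0,-1.05,-11.5,0,0,1],[0,0,-1.05,-11.4,-1.2,0,1],[0,0,-1.05,-11.2,-2.4,0,1],[0,0,-1.05,-11,-3.6,0,1],[0,0,0,0,0,0,1],[0,0,0,0,0,0,1],[0,0,0,0,0,0,1]]
  ]
}}

```text
time: 42.43
position: [0.5714, -0.3687, 0.4001]
ee_rot: [1.856, 2.458, 0.095]
wrist_force: [0.3, 1.2, -1.8]
width: 0.0142
```

```bash
python3 - <<'E'
from fk import *
s=observe();st=(Ro.from_rotvec(s['ee_rot']),s['position']);print(s['position'],s['width'],s['wrist_force'],s['q'].round(2))
Rm=tooldown(MAT[2]);m=[.5714,-.3713];print(np.degrees((st[0].inv()*Rm).as_rotvec()))
_,st=plan(Rm,[*m,.10],1,s0=st,vmax=36);_,st=plan(Rm,[*m,.065],1,s0=st,vmax=36)
E
```

```text
[ 0.57141589 -0.36870443  0.40007003] 0.014202428774785418 [ 0.32047124  1.16454493 -1.80800992] [ 0.31  0.59  0.54  1.08 -0.36  1.49  2.63]
[4.88034881 0.60858191 0.16342478]
[[0.09,0.011,0.003,0.1,-2.9,33.2,1],[0.09,0.011,0.003,0.0,-2.6,33.2,1],[0.09,0.011,0.003,0.0,-2.3,33.3,1],[0.09,0.011,0.003,0.0,-2.0,33.3,1],[0.09,0.011,0.003,-0.1,-1.7,33.3,1],[0.09,0.011,0.003,-0.1,-1.3,33.3,1],[0.09,0.011,0.003,-0.2,-1.0,33.3,1],[0.09,0.011,0.003,-0.2,-0.7,33.4,1],[0.093,0.013,0.003,-0.2,-0.5,33.3,1]]
[[0.0,0.0,0.0,0.0,0.0,35.0,1]]
```

Some of the turn was truncated, leaving a 5° tilt. Correct that at height first.

Emit:
{"api": "step_arm", "payload": {
  "series": [
    [[0.4,0.05,0.015,0,-1.3,0,1],[0.41,0.05,0.015,0,-1.3,0,1],[0,0,0,0,0,20,1],[0,0,0,0,0,35,1],[0,0,0,0,0,35,1],[0,0,0,0,0,35,1],[0,0,0,0,0,35,1],[0,0,0,0,0,35,1],[0,0,0,0,0,35,1],[0,0,0,0,0,20,1],[0,0,0,0,0,0,1],[0,0,0,0,0,0,1]]
  ]
}}

```text
time: 43.43
position: [0.5689, -0.3689, 0.1493]
ee_rot: [-1.894, -2.505, 0.001]
wrist_force: [0.1, 0.5, -1.9]
width: 0.0141
```

Emit:
{"api": "step_arm", "payload": {
  "series": [
    [[0,0,0,0,0,0,1],[0,0,0,0,0,0,1]]
  ]
}}

```text
time: 43.6
position: [0.5698, -0.3714, 0.1529]
ee_rot: [1.892, 2.501, -0.001]
wrist_force: [0.2, 0.2, -1.8]
width: 0.0139
```

```bash
python3 - <<'E'
from fk import *
s=observe();st=(Ro.from_rotvec(s['ee_rot']),s['position']);print(s['position'],s['wrist_force'])
Rm=tooldown(MAT[2]);m=[.5714,-.3713];print(np.degrees((st[0].inv()*Rm).as_rotvec()))
_,st=plan(Rm,[*m,.080],1,s0=st,vmax=20)
_,st=plan(Rm,[*m,.0625],1,s0=st,vmax=6)
E
```

```text
[ 0.56978312 -0.37142947  0.15292678] [ 0.22419083  0.22786356 -1.76163604]
[0.16638951 0.30001052 0.07860614]
[[0.007,0.013,0.003,0.0,0.3,18.2,1],[0.007,0.013,0.003,0.0,0.4,18.2,1],[0.007,0.013,0.003,0.0,0.4,18.3,1],[0.007,0.011,0.004,-0.1,0.4,18.2,1]]
[[0.0,0.0,0.0,0.0,0.0,5.8,1],[0.0,0.0,0.0,0.0,0.0,5.9,1],[0.0,0.0,0.0,0.0,0.0,5.8,1]]
```

Emit:
{"api": "step_arm", "payload": {
  "series": [
    [[0.007,0.013,0.003,0,0.4,18.2,1],[0.007,0.013,0.003,0,0.4,18.2,1],[0.007,0.013,0.003,0,0.4,18.2,1],[0.007,0.013,0.003,0,0.4,18.2,1],[0,0,0,0,0,6,1],[0,0,0,0,0,5,1],[0,0,0,0,0,4,1],[0,0,0,0,0,0,1],[0,0,0,0,0,0,1]]
  ]
}}

```text
time: 44.35
position: [0.5701, -0.3704, 0.0634]
ee_rot: [-1.895, -2.501, -0.0]
wrist_force: [0.4, -0.2, -1.7]
width: 0.0139
```

```bash
python3 - <<'E'
from fk import *
s=observe();st=(Ro.from_rotvec(s['ee_rot']),s['position']);print(s['position'],s['wrist_force'])
print(np.degrees((st[0].inv()*tooldown(MAT[2])).as_rotvec()))
E
```

```text
[ 0.57013159 -0.37040575  0.06341937] [ 0.41649851 -0.20343618 -1.68376457]
[-0.12141091 -0.17552224 -0.00539939]
```

Emit:
{"api": "step_arm", "payload": {
  "series": [
    [[0,0,0,0,1,1.2,1],[0,0,0,0,0,0,1],[0,0,0,0,0,0,-1],[0,0,0,0,0,0,-1],[0,0,0,0,0,0,-1],[0,0,0,0,0,0,-1],[0,0,0,0,0,0,-1],[0,0,0,0,0,-15,-1],[0,0,0,0,0,-30,-1],[0,0,0,0,0,-30,-1],[0,0,0,0,0,-30,-1],[0,0,0,0,0,-30,-1]]
  ]
}}

```text
time: 45.35
position: [0.5709, -0.37, 0.1974]
ee_rot: [-1.894, -2.499, -0.0]
wrist_force: [-0.3, -0.6, -0.2]
width: 0.0854
```

Emit:
{"api": "step_arm", "payload": {
  "series": [
    [[0,0,0,0,0,0,-1],[0,0,0,0,0,0,-1],[0,0,0,0,0,0,-1]]
  ]
}}

```text
time: 45.6
position: [0.5708, -0.3696, 0.1955]
ee_rot: [-1.893, -2.498, -0.001]
wrist_force: [-0.0, -0.4, -0.6]
width: 0.0852
```

```bash
python3 - <<'E'
from fk import *
s=observe();print(s['position'],s['width'],s['wrist_force'],s['q'].round(2))
a,p=snap("wrist","w16");b,p2=snap("scene","s6");c,p3=snap("top","t7")
def poly(pts,z,col):
    C=proj(Ro.from_euler('z',MAT[2]).apply(np.array([[x,y,z] for x,y in pts])/1e3)+[MAT[0],MAT[1],0],p);cv2.polylines(a,[np.int32(C*8)],True,col,1,cv2.LINE_AA,3)
poly([(-5.5,-77),(10.5,-77),(10.5,77),(-5.5,77)],86,(0,0,255))
A=cv2.resize(a[50:290,150:360],(525,600))
def crop(im,p,X,w,h,W,H):
    c=proj([X],p)[0].astype(int);return cv2.resize(im[c[1]-h:c[1]+h,c[0]-w:c[0]+w],(W,H),interpolation=cv2.INTER_CUBIC)
B=crop(c,p3,boxpt(.07,0,.15),44,48,275,300);D=crop(b,p2,boxpt(.1,0,.12),60,65,275,300)
cv2.imwrite("pics/c16.png",np.hstack([A,np.vstack([np.clip(B*1.5,0,255).astype(np.uint8),np.clip(D*1.5,0,255).astype(np.uint8)])]))
E
```

```text
[ 0.5707712  -0.36961233  0.19553439] 0.08523124797053509 [-0.01975623 -0.42324746 -0.57619805] [ 0.28  0.74  0.5   1.37 -0.37  1.13  2.68]
```

View pics/c16.png

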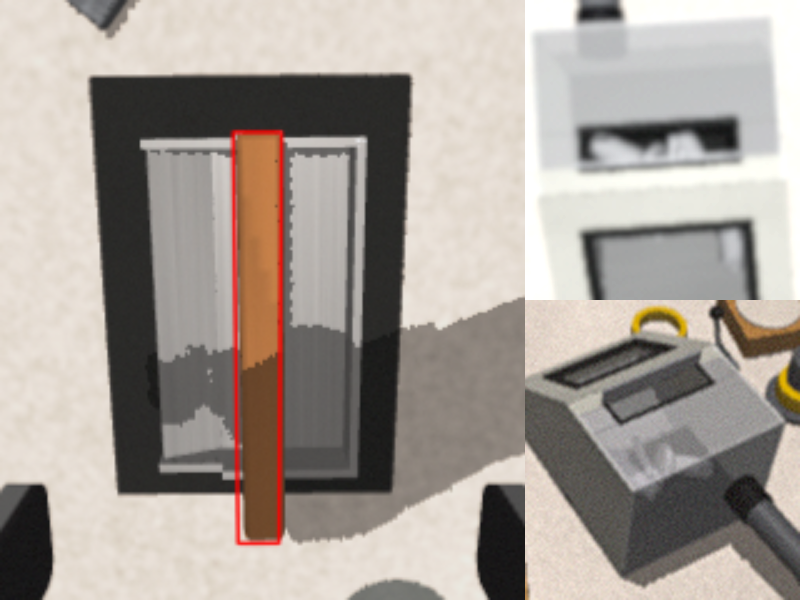

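Picture 16, the last view: the tray sits flat and centred on its mat and looks empty. Objects can be seen inside the box. Next, triangulate the switch and take an oblique check of the tray floor.

```bash
python3 - <<'E'
from fk import *
# triangulate knob from w1,w2
def tri(L):
    A=np.zeros((3,3));b=np.zeros(3)
    for f,u,v in L:
        o,d=ray([[u*.64,v*.64]],P(f));d=d[0]/np.linalg.norm(d[0]);M=np.eye(3)-np.outer(d,d);A+=M;b+=M@o
    return np.linalg.solve(A,b)
print("knob",tri([("w1",437,217),("w2",662,195)]))
# refine knob by dark blob centroid in w1, w2
for f,u,v in(("w1",437,217),("w2",662,195)):
    im=cv2.imread(f"pics/raw_{f}.png");g=im.max(2);x,y=int(u*.64),int(v*.64);k=(g[y-12:y+13,x-12:x+13]<38);yy,xx=np.nonzero(k);print(f,(xx.mean()+x-12)/.64,(yy.mean()+y-12)/.64,k.sum())
print("base w2",onz(np.array([[598,187],[642,187],[638,243],[593,243]])*.64,.025,P("w2")).round(4).tolist())
print("sander",onz([[520*.64,360*.64]],.11,P("w1")))
s=observe();st=(Ro.from_rotvec(s['ee_rot']),s['position'])
R=tooldown(np.pi/2)
W=[(st[0],s['position']+[0,0,.12]),(R,np.array([.47,-.05,.40])),(R,np.array([.42,.25,.40])),(R,np.array([.35,.41,.30]))]
sim([st]+W,s['q'])
for w in W: _,st=plan(*w,-1 if w is W[0] else 1,s0=st,vmax=34)
E
```

```text
knob [0.40780697 0.40906265 0.1092048 ]
w1 436.27232142857144 216.45776098901098 182
w2 660.8450443786983 194.99815088757396 169
base w2 [[0.4042, 0.3766, 0.025], [0.4041, 0.4307, 0.025], [0.4728, 0.4358, 0.025], [0.4728, 0.3785, 0.025]]
sander [[0.56282083 0.50053782 0.11      ]]
[ 0.28  0.66  0.53  1.19 -0.32  1.38  2.63] err 0.0 mm 0.0 deg
[-0.42  0.23  0.62  1.62 -0.14  1.34  1.79] err 0.0 mm 0.0 deg
[-0.91  0.24  0.44  1.58 -0.11  1.34  1.11] err 0.0 mm 0.0 deg
[-1.15  0.39  0.36  1.65 -0.15  1.13  0.82] err 0.0 mm 0.0 deg
[[0.0,0.0,0.0,0.2,-0.2,-30.0,-1],[0.0,0.0,0.0,0.2,-0.2,-30.0,-1],[0.0,0.0,0.0,0.2,-0.1,-30.0,-1],[0.0,0.0,0.0,0.3,-0.2,-30.0,-1]]
[[-0.006,-0.006,0.238,30.5,-1.0,-7.6,1],[-0.006,-0.006,0.238,30.4,-1.7,-7.6,1],[-0.006,-0.006,0.238,30.4,-2.5,-7.6,1],[-0.006,-0.006,0.238,30.3,-3.2,-7.6,1],[-0.006,-0.006,0.238,30.2,-4.0,-7.7,1],[-0.006,-0.006,0.238,30.1,-4.7,-7.7,1],[-0.006,-0.006,0.238,30.0,-5.5,-7.7,1],[-0.006,-0.006,0.238,29.8,-6.2,-7.7,1],[-0.006,-0.006,0.238,29.6,-7.0,-7.7,1],[-0.006,-0.006,0.238,29.4,-7.7,-7.7,1],[-0.001,-0.005,0.238,29.3,-8.4,-7.8,1]]
[[0.0,0.0,0.0,33.3,-5.6,0.0,1],[0.0,0.0,0.0,33.3,-5.5,0.0,1],[0.0,0.0,0.0,33.3,-5.6,0.0,1],[0.0,0.0,0.0,33.3,-5.5,0.0,1],[0.0,0.0,0.0,33.4,-5.6,0.0,1],[0.0,0.0,0.0,33.3,-5.5,0.0,1],[0.0,0.0,0.0,33.4,-5.6,0.0,1],[0.0,0.0,0.0,33.3,-5.5,0.0,1],[0.0,0.0,0.0,33.4,-5.6,0.0,1]]
[[0.0,0.0,0.0,26.7,-11.7,16.7,1],[0.0,0.0,0.0,26.7,-11.7,16.7,1],[0.0,0.0,0.0,26.6,-11.6,16.6,1],[0.0,0.0,0.0,26.7,-11.7,16.7,1],[0.0,0.0,0.0,26.6,-11.6,16.6,1],[0.0,0.0,0.0,26.7,-11.7,16.7,1]]
```

Emit:
{"api": "step_arm", "payload": {
  "series": [
    [[0,0,0,0,0,-30,-1],[0,0,0,0,0,-30,-1],[0,0,0,0,0,-30,-1],[0,0,0,0,0,-30,-1],[0,0,0,0,0,0,1],[0,0,0,0,0,0,1]]
  ]
}}

```text
time: 46.25
position: [0.572, -0.3712, 0.3172]
ee_rot: [-1.896, -2.502, -0.0]
wrist_force: [-0.4, 0.1, 0.2]
width: 0.0639
```

Emit:
{"api": "step_arm", "payload": {
  "series": [
    [[0,0,0.238,30.5,-1,-7.6,1],[0,0,0.238,30.4,-1.7,-7.6,1],[0,0,0.238,30.4,-2.5,-7.6,1],[0,0,0.238,30.3,-3.2,-7.6,1],[0,0,0.238,30.2,-4,-7.6,1],[0,0,0.238,30,-4.7,-7.6,1],[0,0,0.238,30,-5.5,-7.6,1],[0,0,0.238,30,-6.2,-7.6,1],[0,0,0.238,29.6,-7,-7.6,1],[0,0,0.238,29.4,-7.7,-7.6,1],[0,0,0.238,29.3,-8.4,-7.6,1]]
  ]
}}

```text
time: 47.17
position: [0.4698, -0.0493, 0.3995]
ee_rot: [-2.216, -2.214, 0.006]
wrist_force: [0.3, 0.9, 0.6]
width: 0.0002
```

```bash
python3 - <<'E'
from fk import *
im,p=snap("wrist","w17")
# floor profile along tray x, (tray frame at mat)
for f in("w16","w17"):
    p=P(f);g=cv2.imread(f"pics/raw_{f}.png").max(2).astype(float);R=Ro.from_euler('z',MAT[2])
    for ylo,yhi in((20,55),):
        out=[]
        for x in range(-20,40,3):
            uv=proj(R.apply(np.array([[x+2.5,y,13] for y in range(ylo,yhi,3)])/1e3)+[MAT[0],MAT[1],0],p)
            ok=[g[int(v),int(u)] for u,v in uv if 0<=u<512 and 0<=v<384];out.append(int(np.median(ok)) if ok else -1)
        print(f,out)
E
```

```text
w16 [161, 189, 199, 191, 126, 177, 186, 190, 196, 198, 168, 103, 185, 188, 186, 187, 183, 183, 181, 183]
w17 [181, 180, 180, 182, 180, 176, 180, 158, 105, 106, 105, 105, 106, 160, 179, 179, 181, 146, 78, 77]
```

Emit:
{"api": "step_arm", "payload": {
  "series": [
    [[0,0,0,33.3,-5.6,0,1],[0,0,0,33.3,-5.6,0,1],[0,0,0,33.3,-5.6,0,1],[0,0,0,33.3,-5.6,0,1],[0,0,0,33.3,-5.6,0,1],[0,0,0,33.3,-5.6,0,1],[0,0,0,33.3,-5.6,0,1],[0,0,0,33.3,-5.6,0,1],[0,0,0,33.3,-5.6,0,1]]
  ]
}}

```text
time: 47.97
position: [0.4196, 0.2499, 0.4006]
ee_rot: [-2.216, -2.217, 0.007]
wrist_force: [1.2, -0.2, -0.0]
width: 0.0004
```

Emit:
{"api": "step_arm", "payload": {
  "series": [
    [[0,0,0,26.7,-11.7,16.7,1],[0,0,0,26.7,-11.7,16.7,1],[0,0,0,26.7,-11.7,16.7,1],[0,0,0,26.7,-11.7,16.7,1],[0,0,0,26.7,-11.7,16.7,1],[0,0,0,26.7,-11.7,16.7,1],[0,0,0,0,0,0,1],[0,0,0,0,0,0,1],[0,0,0,0,0,0,1]]
  ]
}}

```text
time: 48.72
position: [0.3504, 0.4081, 0.3019]
ee_rot: [-2.219, -2.218, 0.006]
wrist_force: [1.2, -0.2, 0.9]
width: 0.0001
```

```bash
python3 - <<'E'
from fk import *
s=observe();st=(Ro.from_rotvec(s['ee_rot']),s['position']);print(s['position'],s['width'],s['q'].round(2))
# knob check from here
im,p=snap("wrist","w18");K=proj([[.408,.409,.105]],p)[0];print("pred knob",K)
g=im.max(2);x,y=K.astype(int);w=g[max(y-20,0):y+20,max(x-20,0):x+20]<30;n,l,stt,ce=cv2.connectedComponentsWithStats(w.astype(np.uint8))
print([(stt[i,4],(ce[i]+[max(x-20,0),max(y-20,0)]).round(1).tolist()) for i in range(1,n) if stt[i,4]>15])
R=tooldown(np.pi/2)
_,st=plan(R,[.355,.409,.18],1,s0=st,vmax=30)
_,st=plan(R,[.355,.409,.085],1,s0=st,vmax=30)
_,st=plan(R,[.455,.409,.085],1,s0=st,vmax=12)
E
```

```text
[0.35035013 0.40806435 0.3019279 ] 0.00012874800640026168 [-1.15  0.39  0.37  1.65 -0.16  1.14  0.83]
pred knob [256.13612105 214.94503348]
[(np.int32(266), [256.7, 214.3])]
[[-0.011,-0.001,-0.001,0.2,1.1,24.4,1],[-0.011,-0.001,-0.001,0.2,1.0,24.4,1],[-0.011,-0.001,-0.001,0.2,1.0,24.4,1],[-0.011,-0.001,-0.001,0.1,1.0,24.4,1],[-0.01,-0.001,-0.001,0.2,1.0,24.3,1]]
[[0.0,0.0,0.0,0.0,0.0,23.8,1],[0.0,0.0,0.0,0.0,0.0,23.7,1],[0.0,0.0,0.0,0.0,0.0,23.8,1],[0.0,0.0,0.0,0.0,0.0,23.7,1]]
[[0.0,0.0,0.0,0.0,11.1,0.0,1],[0.0,0.0,0.0,0.0,11.1,0.0,1],[0.0,0.0,0.0,0.0,11.1,0.0,1],[0.0,0.0,0.0,0.0,11.1,0.0,1],[0.0,0.0,0.0,0.0,11.1,0.0,1],[0.0,0.0,0.0,0.0,11.1,0.0,1],[0.0,0.0,0.0,0.0,11.1,0.0,1],[0.0,0.0,0.0,0.0,11.1,0.0,1],[0.0,0.0,0.0,0.0,11.2,0.0,1]]
```

The tray floor is uniform in the two views, except for a 9 mm strip hidden by the bar in both. The knob is at the predicted pixel. Pushing the lever.

Emit:
{"api": "step_arm", "payload": {
  "series": [
    [[0,0,0,0,1,24.4,1],[0,0,0,0,1,24.4,1],[0,0,0,0,1,24.4,1],[0,0,0,0,1,24.4,1],[0,0,0,0,1,24.4,1],[0,0,0,0,0,23.8,1],[0,0,0,0,0,23.8,1],[0,0,0,0,0,23.8,1],[0,0,0,0,0,23.8,1],[0,0,0,0,0,0,1],[0,0,0,0,0,0,1]]
  ]
}}

```text
time: 49.68
position: [0.355, 0.4086, 0.086]
ee_rot: [-2.22, -2.215, 0.003]
wrist_force: [0.4, 0.6, 0.5]
width: -0.0001
```

Emit:
{"api": "step_arm", "payload": {
  "series": [
    [[0,0,0,0,11,0,1],[0,0,0,0,11,0,1],[0,0,0,0,11,0,1],[0,0,0,0,11,0,1],[0,0,0,0,11,0,1],[0,0,0,0,11,0,1],[0,0,0,0,11,0,1],[0,0,0,0,11,0,1],[0,0,0,0,8,0,1],[0,0,0,0,4,0,1],[0,0,0,0,0,0,1],[0,0,0,0,0,0,1]]
  ]
}}

```text
time: 50.68
position: [0.4545, 0.4099, 0.0855]
ee_rot: [-2.218, -2.217, 0.001]
wrist_force: [-1.5, -0.4, 0.1]
width: 0.0
```

```bash
python3 - <<'E'
from fk import *
s=observe();print(s['position'],s['wrist_force'],s['torque'])
im,p=snap("scene","s7")
for x,z in((.43,.112),(.46,.11),(.4815,.101),(.49,.095)): 
    u=proj([[x,.409,z]],p)[0];print(x,u,im[int(round(u[1]))-1:int(round(u[1]))+2,int(round(u[0]))-1:int(round(u[0]))+2].max(2).mean())
E
```

```text
[0.45446231 0.40990609 0.08548379] [-1.5124187  -0.44654629  0.0577098 ] [ 0.03771896 -0.03570002 -0.03783865]
0.43 [341.61573164 142.2322164 ] 22.555555555555557
0.46 [345.47001353 147.45152743] 29.22222222222222
0.4815 [347.95536887 152.63438304] 18.22222222222222
0.49 [348.83766222 155.13485498] 35.0
```

Emit:
{"api": "step_arm", "payload": {
  "series": [
    [[0,0,0,0,2,0,1],[0,0,0,0,2,0,1],[0,0,0,0,0,0,1],[0,0,0,0,0,0,1]]
  ]
}}

```text
time: 51.07
position: [0.4581, 0.4101, 0.0856]
ee_rot: [-2.217, -2.217, 0.001]
wrist_force: [-0.3, 0.4, 0.3]
width: 0.0002
```

Emit:
{"api": "step_arm", "payload": {
  "series": [
    [[0,0,0,0,2,0,1],[0,0,0,0,1,0,1],[0,0,0,0,0,0,1],[0,0,0,0,0,0,1]]
  ]
}}

```text
time: 51.4
position: [0.4585, 0.4101, 0.0854]
ee_rot: [-2.214, -2.216, 0.008]
wrist_force: [-5.2, -0.5, 2.8]
width: 0.0001
```

The hard stop is reached (5 N). A small extra push, then I retreat and check.

Emit:
{"api": "step_arm", "payload": {
  "series": [
    [[0,0,0,0,2,0,1],[0,0,0,0,0,0,1],[0,0,0,0,0,0,1]]
  ]
}}

```text
time: 51.65
position: [0.4586, 0.4101, 0.0853]
ee_rot: [-2.212, -2.215, 0.013]
wrist_force: [-7.6, -1.0, 5.2]
width: 0.0001
```

Emit:
{"api": "step_arm", "payload": {
  "series": [
    [[0,0,0,0,-10,0,1],[0,0,0,0,-20,0,1],[0,0,0,0,-25,0,1],[0,0,0,0,-25,0,1],[0,0,0,0,-20,0,1],[0,0,0,0,0,-30,1],[0,0,0,0,0,-30,1],[0,0,0,0,0,-35,1],[0,0,0,0,0,-35,1],[0,0,0,0,0,-35,1],[0,0,0,0,0,0,1],[0,0,0,0,0,0,1]]
  ]
}}

```text
time: 52.65
position: [0.3657, 0.4101, 0.2536]
ee_rot: [-2.218, -2.217, -0.011]
wrist_force: [0.0, -0.5, -1.3]
width: -0.0004
```

```bash
python3 - <<'E'
from fk import *
s=observe();print(s['time'],s['position'],s['wrist_force'])
im,p=snap("wrist","w19")
K=proj([[.4815,.409,.101]],p)[0];print("pred knob over",K)
g=im.max(2);x,y=K.astype(int);y0,x0=max(y-25,0),max(x-25,0);w=g[y0:y+25,x0:x+25]<30;n,l,stt,ce=cv2.connectedComponentsWithStats(w.astype(np.uint8))
for i in range(1,n):
    if stt[i,4]>15:
        c=ce[i]+[x0,y0];print(stt[i],c.round(1),onz([c],.101,p))
# still feet / bystanders: diff of top images first vs now, blobs
a=cv2.imread("pics/raw_top0.png");b,_=snap("top","t8");d=cv2.GaussianBlur(cv2.absdiff(a,b).max(2),(3,3),0)>40
n,l,stt,ce=cv2.connectedComponentsWithStats(d.astype(np.uint8))
for i in range(1,n):
    if stt[i,4]>12: print(stt[i].tolist(),onz([ce[i]],0.0,p:=camera_params("top"))[0].round(2))
E
```

```text
52.65 [0.36565967 0.41010354 0.25356364] [ 0.01128975 -0.4981845  -1.33758925]
pred knob over [253.34163151 274.70570915]
[ 24   0   7  18 102] [255.4 257.4] [[0.45890592 0.41141799 0.101     ]]
[ 1  7 11  8 30] [233.6 259.2] [[0.4611741  0.38664676 0.101     ]]
[ 4 17 12  8 33] [236.9 269.2] [[0.4741344  0.39011631 0.101     ]]
[ 31  16  19  34 233] [268.5 285.9] [[0.49677768 0.42674279 0.101     ]]
[  0  23  25  27 250] [240.7 288.7] [[0.5003635  0.39405871 0.101     ]]
[ 0 26  5  9 18] [229.4 279.5] [[0.48776371 0.38109489 0.101     ]]
[180, 149, 37, 9, 220] [0.66 0.21 0.  ]
[0, 193, 234, 191, 16183] [0.11 0.52 0.  ]
[272, 207, 11, 14, 91] [ 0.43 -0.09  0.  ]
[300, 211, 11, 14, 101] [ 0.42 -0.2   0.  ]
[329, 231, 11, 14, 119] [ 0.35 -0.31  0.  ]
[3, 296, 57, 29, 768] [0.07 0.78 0.  ]
[0, 341, 19, 16, 202] [-0.06  0.86  0.  ]
[267, 345, 8, 13, 54] [-0.07 -0.08  0.  ]
[219, 346, 8, 31, 75] [-0.11  0.09  0.  ]
[0, 351, 21, 14, 142] [-0.1   0.85  0.  ]
[241, 351, 4, 19, 31] [-0.1   0.02  0.  ]
[137, 359, 23, 22, 89] [-0.14  0.37  0.  ]
[126, 362, 9, 8, 48] [-0.13  0.42  0.  ]
[259, 365, 7, 17, 78] [-0.15 -0.05  0.  ]
[249, 382, 8, 2, 16] [-0.18 -0.02  0.  ]
```

The top-view differences are only the feet, now gone, and the slot interior (pins visible); the tray shows no change, so it is back in its place. Moving clear to confirm the lever.

Emit:
{"api": "step_arm", "payload": {
  "series": [
    [[0,0,0,15,-15,-25,0],[0,0,0,20,-15,-25,0],[0,0,0,20,-15,-25,0],[0,0,0,20,-15,-25,0],[0,0,0,20,-10,0,0],[0,0,0,0,0,0,0],[0,0,0,0,0,0,0],[0,0,0,0,0,0,0]]
  ]
}}

```text
time: 53.42
position: [0.2948, 0.5026, 0.3496]
ee_rot: [-2.221, -2.218, 0.007]
wrist_force: [-0.2, 0.1, 0.5]
width: 0.0425
```

```bash
python3 - <<'E'
from fk import *
s=observe();print(s['position'])
for n,f in(("scene","s8"),("top","t9"),("wrist","w20")):
    im,p=snap(n,f)
    for nm,X in(("off",[.4,.409,.104]),("over",[.4815,.409,.101])):
        K=proj([X],p)[0];x,y=K.astype(int);h=9 if n!="wrist" else 22
        if not(0<=x<512 and 0<=y<384):print(n,nm,"out",K);continue
        y0,x0=max(y-h,0),max(x-h,0);g=im.max(2)[y0:y+h+1,x0:x+h+1];m=g<np.percentile(g,12)
        n_,l,st,ce=cv2.connectedComponentsWithStats((g<45).astype(np.uint8))
        print(n,nm,"pred",K.round(1),"centre val",g[y-y0,x-x0],"min",g.min(),[(int(st[i,4]),(ce[i]+[x0,y0]).round(1).tolist()) for i in range(1,n_) if st[i,4]>8])
E
```

```text
[0.29482171 0.50263301 0.34959029]
scene off pred [337.5 138.9] centre val 64 min 35 [(42, [341.8, 140.0])]
scene over pred [348.  152.6] centre val 23 min 16 [(60, [347.3, 150.8])]
top off pred [134.  219.4] centre val 153 min 57 []
top over pred [135.4 196.1] centre val 27 min 21 [(17, [136.4, 196.0])]
wrist off pred [191.3 232.9] centre val 124 min 18 [(140, [209.8, 245.8]), (101, [189.3, 249.0])]
wrist over pred [195.3 280.4] centre val 32 min 18 [(1535, [192.9, 281.5])]
```

The knob is seen at the far-over position in both the top and scene views. Handing in.

```bash
python3 -c "
from workcell import *
print(finish_job())"
```

```text
the job is handed in; nothing more can be done
None
```

The job is done in the order asked and handed in at about 54 s. Two things I could only confirm indirectly: that the tray is completely empty, and that every pin went in through the slot.

**Feet:** There were only three on the table. I passed each in through the port and let go with its top level with the port plane. All three then showed inside the box, none remained on the table, and I saw no sign of rim contact.

**Pins:** I tipped the tray over the slot to only 0.77 rad, not 0.85, because the arm was near its wrist limit there; I shook it briefly at that angle.
- **Tray:** It looked empty, except for a strip about 9 mm wide under the bar that I could not see in either view. The measured weight fell by roughly two to three pins' worth, though that reading is noisy.
- **Box:** Objects showed inside through the slot, but I could not count the pins.

**Tray:** It is back on its mat, flat and within about 2 mm of centre. The before-and-after top view showed no change there.

**Switch:** I pushed the lever last, to its hard stop (about 8 N on the wrist). The knob is within about 1 pixel of its far-over position in the top view and about 2 in the scene view.

**Rest of the table:** The last top-view comparison showed changes only at the feet, the slot and the arm with its shadow. The other objects had not moved where the arm did not hide them.

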